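# Load test cassettes port up and lock the carousel

## Robot

A 7-joint arm with a two-finger parallel gripper is mounted at the origin on the work surface. World frame = base frame: x ahead of the robot, y to its left, z up, the work surface at z = 0. Lengths are in mm, angles in rad, forces in N, time in s.
With the tool pointing down it reaches from about 425 to 875 mm from the base axis. Payload 8.4 kg.
Tool frame: the origin (TCP) lies at the very end of the fingers, on their centre line; the grasp point (between the pads) lies 19 mm behind it (arm.hold_point_z is the distance from the TCP to the grasp point, in mm); z points along the fingers, x is the direction in which the jaws open and shut, and the axes are right-handed (so a half turn about z gives the same grasp; the last joint's range is limited). The gripper opens to 87 mm and grips with 3 to 60 N. Pads are 19 mm wide; open, the fingers measure 117 mm over their backs; the gripper's body (75 mm by 190 mm) begins 51 mm behind the grasp point.
Start: joints at [1.057, 0.333, 0.04, 1.465, -0.013, 1.343, -0.059], TCP at [261.93, -594.858, 222.546] pointing down, gripper open.
Joint ranges: [-2.58, 2.58], [-0.38, 2.09], [-1.3, 1.39], [0.25, 2.4], [-1.5, 4.64], [0.08, 2.09], [-2.65, 2.65]. Speed limits (rad/s): [2.22, 2.22, 2.79, 2.79, 3.14, 3.14, 3.14].

## Interface

Orientations are given as a unit quaternion [x, y, z, w].
In Python, from bench import status, get_image, close_job, arm gives the robot as it stands. The module is installed in compiled form; this text tells all that it offers.
- The arm moves only by the shell command python3 -m inch 'ROWS'. ROWS is JSON, a list of rows, each a list of 5 numbers: the closure, from 0 (fully open) to 1 (shut), then the shift along the tool's x, y, z in m, then the turn about the tool's z in rad. A call has 1 to 20 rows; each row is the pose to reach, as a shift and turn from the pose commanded when the call began, along the tool's axes at that moment; what a row does not reach only later rows make up. A row lasts 1/10 s, in which the tool goes at most 50 mm and 8.59 degrees, less where a joint would pass 70% of its speed; a pose out of reach is approached as far as the arm can. A call with a gripper value outside its range is refused whole. The fingers move at their own pace and stop on an object; the grip force is fixed at half the most. Time passes only in rows, so rows that repeat a pose let the fingers close. It gives the time, the measured TCP pose, the force and the opening at its end, in the units of the state.
- status.sense(): the state, without advancing time (a new reading comes with each control period).
- get_image(name): name is "scene" or "top" or "wrist"; returns a dict with "image" (400x640x3 uint8, red, green, blue), "range_z" (400x640 float32, mm along the optical axis (not along the pixel's ray), 0 where there is no reading), "camera_matrix" (3x3 intrinsics, pixels), "R" (3x3) and "t" (3): a world point X has camera coordinates R X + t. Camera axes: x right, y down, z forward; pixel columns grow to the right and rows downward; lengths in mm; the calibration is good to about 2 mm. A picture is of the moment at which its call begins.
- close_job(): hands the job in, once; it reports no verdict.
The state is a dict: "clock": time; "joint_pos": joint angles; "qd": joint speeds; "effort": joint torques, N m; "eef_pos": TCP position; "eef_rot": TCP orientation; "force": force on the tool from outside, world axes, zero at the start; "moment": the same for the moment, N m; "width": finger opening in mm.
Only numpy, scipy, OpenCV 4.12 (cv2) and the standard library are available. Lean on these libraries where they do the work, as an engineer would, in place of code of your own. Each camera call takes 0.05 s, during which the arm holds its last target.

## Task

Load the analyser's carousel: turn its lock collar anticlockwise, fully to the open mark, then lay every test cassette on the bench into a pocket of its own, flat on the pocket floor with the round sample port facing up, turning over any that lie upside down. When all are in, turn the collar clockwise, fully home to the locked mark, so that its claws cover the cassettes, and let go. Leave the reagent bottle and the vial where they stand.

Things in the scene. Friction and masses are not known exactly. Their poses are not given: they have to be found in the camera images.
- carousel: Fixed round grey carousel, 224 mm across, deck 15 mm high, four white-railed pockets round a hub. Origin on its axis at bench height, z up; pocket 0 along its +x, pocket 1 along +y, pocket 2 along -x, pocket 3 along -y. On the rim a small white ring between pockets 2 and 3 marks open, a white bar outside pocket 2 marks locked.
- lock_collar (a joint): Angle of the captive steel collar about the carousel's axis, rad: 0 = open mark (stop), 0.785 = locked mark (stop), growing clockwise from above. Starts between them, nearer locked; stays where left; needs about 0.1 N m. The claw with a dark stripe points at the marks.
- collar_grip (a point): Centre of the top of the collar's black grip bar, on the carousel's axis, 73 mm above the bench; turns with the collar. The bar is 46 mm long (its own x), 14 mm wide (its own y), and rises from 45 to 73 mm above the bench over a disc 44 mm across. Own x is at 45 deg between the carousel's x and y when open; the striped claw points along own -x.
- claw_tip (a point): Tip of the striped claw, one of four 90 deg apart on the collar, each 15 mm wide, reaching 67 mm from the axis, from 40 to 45 mm above the bench. Open, they stand midway between pockets; locked, they lie 3 mm above the inner edges of seated cassettes. Between, they bar the pockets.
- pocket0 (a point): Centre of a seated cassette in pocket 0, 26 mm above the bench, 76 mm from the carousel's axis along its +x. The pocket is 57 mm long (across the radius, as the cassette's long axis then lies) by 41 mm (along it), floor 15 mm above the bench, side rails 6 mm and end stops 4 mm high above the floor.
- pocket1 (a point): Centre of a seated cassette in pocket 1, 26 mm above the bench, 76 mm from the carousel's axis along its +y. The pocket is 57 mm long (across the radius, as the cassette's long axis then lies) by 41 mm (along it), floor 15 mm above the bench, side rails 6 mm and end stops 4 mm high above the floor.
- pocket2 (a point): Centre of a seated cassette in pocket 2, 26 mm above the bench, 76 mm from the carousel's axis along its -x. The pocket is 57 mm long (across the radius, as the cassette's long axis then lies) by 41 mm (along it), floor 15 mm above the bench, side rails 6 mm and end stops 4 mm high above the floor.
- pocket3 (a point): Centre of a seated cassette in pocket 3, 26 mm above the bench, 76 mm from the carousel's axis along its -y. The pocket is 57 mm long (across the radius, as the cassette's long axis then lies) by 41 mm (along it), floor 15 mm above the bench, side rails 6 mm and end stops 4 mm high above the floor.
- cassette_a: Test cassette, may be absent. Rigid box 52 mm long (own y), 36 wide (x), 22 thick (z), 60 g; origin at its centre; can stand on its long side. Own +z points out of the white port face, which has a round black port 16 mm wide in its middle; the opposite face is plain grey. Starts flat on the bench, port up or down. Half a turn about z makes no difference.
- cassette_b: Test cassette, may be absent. Rigid box 52 mm long (own y), 36 wide (x), 22 thick (z), 60 g; origin at its centre; can stand on its long side. Own +z points out of the white port face, which has a round black port 16 mm wide in its middle; the opposite face is plain grey. Starts flat on the bench, port up or down. Half a turn about z makes no difference.
- cassette_c: Test cassette, may be absent. Rigid box 52 mm long (own y), 36 wide (x), 22 thick (z), 60 g; origin at its centre; can stand on its long side. Own +z points out of the white port face, which has a round black port 16 mm wide in its middle; the opposite face is plain grey. Starts flat on the bench, port up or down. Half a turn about z makes no difference.
- cassette_d: Test cassette, may be absent. Rigid box 52 mm long (own y), 36 wide (x), 22 thick (z), 60 g; origin at its centre; can stand on its long side. Own +z points out of the white port face, which has a round black port 16 mm wide in its middle; the opposite face is plain grey. Starts flat on the bench, port up or down. Half a turn about z makes no difference.
- reagent_bottle: Bystander: cream reagent bottle, 68 mm across, 150 mm tall, standing; origin at the centre of its underside.
- vial: Bystander: small amber vial with a blue cap, 26 mm across, 45 mm tall, standing; origin at the centre of its underside.
Mind the look-alikes: they are no part of the job. Leave any yellow look-alike of the cassette_c alone.

How it is judged (in metres and radians):
On the way, in this order (a step that is already met when the one before it is completed fails the run):
1. the collar is turned to the open mark (value of joint lock_collar below 0.12 rad), for 0.2 s.
2. every cassette lies flat in a pocket, port up, with the collar still open ((distance between cassette_a and pocket0 below 0.006 m or distance between cassette_a and pocket1 below 0.006 m or distance between cassette_a and pocket2 below 0.006 m or distance between cassette_a and pocket3 below 0.006 m) and angle between each of cassette_a, cassette_b, cassette_c, cassette_d's own z axis and vertical below 0.12 rad and (distance between cassette_b and pocket0 below 0.006 m or distance between cassette_b and pocket1 below 0.006 m or distance between cassette_b and pocket2 below 0.006 m or distance between cassette_b and pocket3 below 0.006 m) and (distance between cassette_c and pocket0 below 0.006 m or distance between cassette_c and pocket1 below 0.006 m or distance between cassette_c and pocket2 below 0.006 m or distance between cassette_c and pocket3 below 0.006 m) and (distance between cassette_d and pocket0 below 0.006 m or distance between cassette_d and pocket1 below 0.006 m or distance between cassette_d and pocket2 below 0.006 m or distance between cassette_d and pocket3 below 0.006 m) and value of joint lock_collar below 0.25 rad), for 0.2 s.
3. the collar is turned home to the locked mark (value of joint lock_collar above 0.68 rad), for 0.2 s.
At the end, for the whole second after the job is handed in: Every cassette that is present lies at rest in a pocket of its own, its centre within 6 mm of the seated point and its port face up within 0.12 rad, and the collar is at the locked mark (joint above 0.68 of 0.785 rad) ((distance between cassette_a and pocket0 below 0.006 m or distance between cassette_a and pocket1 below 0.006 m or distance between cassette_a and pocket2 below 0.006 m or distance between cassette_a and pocket3 below 0.006 m) and angle between each of cassette_a, cassette_b, cassette_c, cassette_d's own z axis and vertical below 0.12 rad and (distance between cassette_b and pocket0 below 0.006 m or distance between cassette_b and pocket1 below 0.006 m or distance between cassette_b and pocket2 below 0.006 m or distance between cassette_b and pocket3 below 0.006 m) and (distance between cassette_c and pocket0 below 0.006 m or distance between cassette_c and pocket1 below 0.006 m or distance between cassette_c and pocket2 below 0.006 m or distance between cassette_c and pocket3 below 0.006 m) and (distance between cassette_d and pocket0 below 0.006 m or distance between cassette_d and pocket1 below 0.006 m or distance between cassette_d and pocket2 below 0.006 m or distance between cassette_d and pocket3 below 0.006 m) and value of joint lock_collar above 0.68 rad and linear speed of each of cassette_a, cassette_b, cassette_c, cassette_d below 0.02 m/s); the robot touches nothing.
It fails at once if the reagent bottle is knocked over or moved more than 3 cm (distance of reagent_bottle from where it was at the start of the episode above 0.03 m or angle between reagent_bottle's own z axis and vertical above 0.4 rad).
It fails at once if the vial is knocked over or moved more than 3 cm (distance of vial from where it was at the start of the episode above 0.03 m or angle between vial's own z axis and vertical above 0.4 rad).
Of cassette_b, cassette_c only 1 to 2 are there at a start; the rules pass over those that are not, and their reading is None.
At some moment in a run one of cassette_a, cassette_b, cassette_c, cassette_d may be knocked a few centimetres aside while the robot is not near it.
Once in a run the grip may slacken for a moment while it holds something.
It also fails if it takes over 210 s, if anything falls off the work surface, if the arm or the gripper's body presses on something with over 40 N, if the wrist force passes 120 N, or if a joint passes its speed limit or range.

## Working session

There is one attempt and no reset: what is moved stays moved. The work goes in short steps, Python scripts to look and compute and a shell command to move; the robot and the scene stay as the last step left them, time stands still between calls to the robot, and variables do not carry over. Pictures are saved under pics/ and viewed, and the job is handed in when it is done.

```bash
ls; mkdir -p pics; python3 - <<'E'
from bench import status,get_image,arm
import cv2,numpy as np
print(status.sense())
print([a for a in dir(arm) if a[0]!='_'])
for n in ["scene","top","wrist"]:
    d=get_image(n); cv2.imwrite(f"pics/{n}0.png",d["image"][:,:,::-1])
    print(n,d["camera_matrix"].tolist(),d["R"].round(4).tolist(),d["t"].round(1).tolist())
E
```

```text
pics
{'clock': 0.0, 'joint_pos': array([ 1.05677547,  0.33391218,  0.03987093,  1.46625572, -0.0133987 ,
        1.34331726, -0.0585193 ]), 'qd': array([ 0.00108994, -0.00101363,  0.00018342,  0.00111115,  0.00063688,
        0.00210756, -0.00070977]), 'effort': array([ 5.31404510e-05, -6.56368661e+01,  1.33493498e+00, -4.03801525e+01,
       -5.98990498e-02,  4.47039760e-02,  1.76603630e-04]), 'eef_pos': array([ 261.75179894, -594.45415891,  221.66603003]), 'eef_rot': array([ 8.37554345e-01, -5.46353419e-01, -7.09859489e-04, -3.96909200e-04]), 'force': array([-0.54715875,  0.56002212, -0.22493967]), 'moment': array([-0.02997859,  0.07342575, -0.0397768 ]), 'width': 86.94064016653373}
['Unreachable', 'hold_point_z']
scene [[495.85738718260814, 0.0, 314.929139129509], [0.0, 495.85738718260814, 197.70860480328227], [0.0, 0.0, 1.0]] [[0.0558, 0.9984, 0.0131], [0.7056, -0.0302, -0.708], [-0.7064, 0.0488, -0.7061]] [-57.6, -373.1, 1708.7]
top [[390.57236421994696, 0.0, 320.6346577547868], [0.0, 390.57236421994696, 203.72008025849777], [0.0, 0.0, 1.0]] [[0.013, -0.9999, -0.0059], [-0.9842, -0.0117, -0.1766], [0.1765, 0.0081, -0.9843]] [14.8, 578.6, 986.8]
wrist [[315.3992023609884, 0.0, 320.730702283082], [0.0, 315.3992023609884, 200.07760872856744], [0.0, 0.0, 1.0]] [[0.4027, -0.9153, -0.0014], [-0.8774, -0.3865, 0.2843], [-0.2608, -0.1132, -0.9587]] [-648.2, -34.5, 390.9]
```

View pics/top0.png

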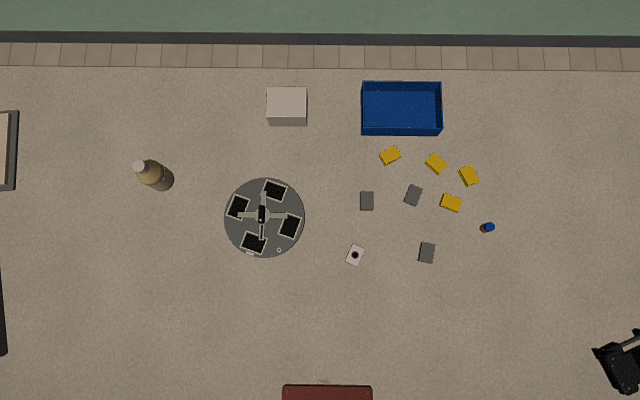

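View pics/scene0.png

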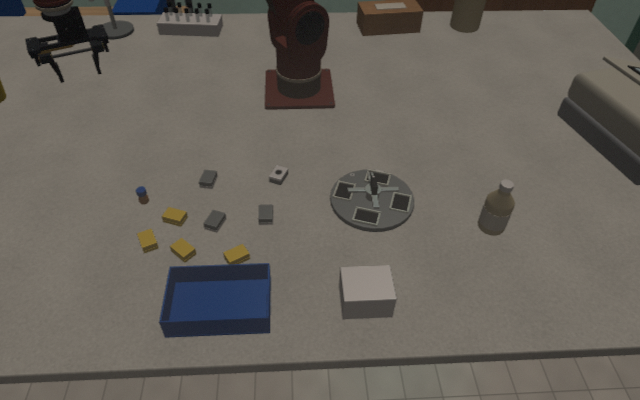

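View pics/wrist0.png

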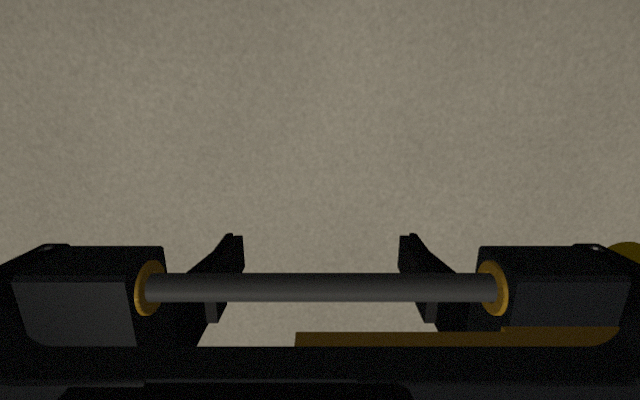

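The top view shows the carousel at about (264,217). The white port-up cassette is at (355,254), and three grey port-down ones are at (367,200), (413,195) and (427,252). The yellow decoys, the vial at (488,227) and the bottle at (155,177) are also visible. Possible edges to flip against are the white box at (287,105) and the bin, with its front wall at row 135.

```bash
cat > h.py <<'E'
import numpy as np,cv2
from bench import status,get_image
def grab(n,save=None):
    d=get_image(n)
    if save: cv2.imwrite(f"pics/{save}.png",d["image"][:,:,::-1])
    d["K"]=d["camera_matrix"]; return d
def ray(d,uv):
    uv=np.atleast_2d(np.asarray(uv,float)); v=np.c_[uv,np.ones(len(uv))]@np.linalg.inv(d["K"]).T@d["R"]
    return -d["R"].T@d["t"], v
def onz(d,uv,z):
    o,v=ray(d,uv); return o+v*((z-o[2])/v[:,2])[:,None]
def proj(d,X):
    c=np.atleast_2d(X)@d["R"].T+d["t"]; p=c@d["K"].T; return p[:,:2]/p[:,2:]
def depthpt(d,u,v):
    z=d["range_z"][v,u]; p=np.linalg.inv(d["K"])@[u,v,1]*z; return d["R"].T@(p-d["t"])
def cloud(d):
    h,w=d["range_z"].shape; u,v=np.meshgrid(np.arange(w),np.arange(h))
    p=np.stack([u,v,np.ones_like(u)],-1)@np.linalg.inv(d["K"]).T*d["range_z"][...,None]
    return (p-d["t"])@d["R"]
def tri(d1,p1,d2,p2):
    o1,v1=ray(d1,p1);o2,v2=ray(d2,p2);A=np.c_[v1[0],-v2[0]];s=np.linalg.lstsq(A,o2-o1,rcond=None)[0]
    a=o1+v1[0]*s[0];b=o2+v2[0]*s[1];return (a+b)/2,np.linalg.norm(a-b)
E
python3 - <<'E'
from h import *
t=grab("top","top1");s=grab("scene","scene1")
im=t["image"]; cv2.imwrite("pics/topc.png",cv2.resize(im[70:290,200:510,::-1],None,fx=2.5,fy=2.5,interpolation=cv2.INTER_CUBIC))
P=cloud(t)
for n,(u,v) in dict(car=(264,217),white=(345,258),whiteport=(355,254),g1=(367,200),g2=(413,195),g3=(427,252),y1=(451,203),box=(287,100),binfront=(400,135),binin=(400,110),binback=(400,83),vial=(489,226),bottle=(140,166),deck=(262,183),bench=(320,300)).items():
    print(n,P[v,u].round(1), s["R"]is None)
S=cloud(s)
for n,(u,v) in dict(box=(367,280),binfloor=(218,300),bench=(300,250),deck=(345,210)).items(): print(n,S[v,u].round(1))
E
```

```text
car [540.1 170.5  57.1] False
white [438.3 -45.9  -1.2] False
whiteport [448.4 -71.4  20.9] False
g1 [ 595.5 -104.5   22.4] False
g2 [ 610.8 -230.4   23.2] False
g3 [ 456.1 -263.7   21.5] False
y1 [ 590.4 -334.5   19.4] False
box [864.1 118.1  67.7] False
binfront [ 789.3 -202.4    5.6] False
binin [ 8.678e+02 -2.052e+02  2.000e-01] False
binback [ 927.8 -197.4   47.6] False
vial [ 525.3 -424.2   43.3] False
bottle [649.4 465.3 150. ] False
deck [641.5 186.2  15.5] False
bench [325.9  20.8  -2.9] False
box [855.  120.4  71.5]
binfloor [ 845.8 -204.6    4.7]
bench [712.8 -18.4   5.4]
deck [595.2 102.   17. ]
```

View pics/topc.png

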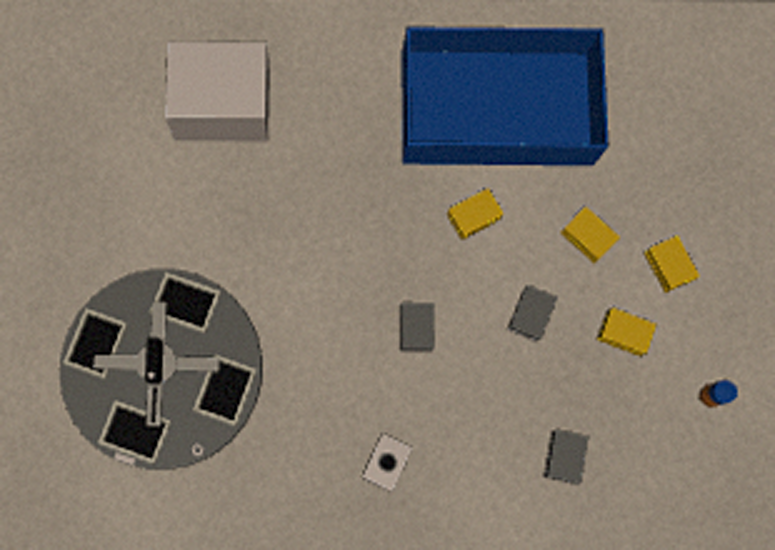

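```bash
cat >> h.py <<'E'
def pose():
    s=status.sense(); q=s["eef_rot"]
    from scipy.spatial.transform import Rotation as Ro
    return s,np.array(s["eef_pos"]),Ro.from_quat(q).as_matrix()
def go(x,y,z,yaw=None):
    """print shift (tool axes, m) and turn (rad) to reach world x,y,z mm with tool-x at world angle yaw deg"""
    s,p,M=pose(); d=M.T@(np.array([x,y,z])-p)/1000
    cur=np.degrees(np.arctan2(M[1,0],M[0,0])); t=0
    if yaw is not None: t=(cur-yaw+90)%180-90
    print("shift",d.round(4),"turn rad %.3f (cur yaw %.1f) rows>=%d"%(np.radians(t),cur,int(max(np.linalg.norm(d)/.05,abs(t)/8.59)+.99)),"j7 %.2f"%s["joint_pos"][6])
    return d,np.radians(t)
E
python3 - <<'E'
from h import *
t=grab("top");s=grab("scene");w=grab("wrist")
_,p,M=pose()
c=-w["R"].T@w["t"]; print("cam rel TCP in tool axes",(M.T@(c-p)).round(1),"axes in tool",(w["R"]@M).round(3).tolist())
# carousel disc: gray deck, use contour of disc in top via hsv
P=cloud(t); m=((P[...,2]>8)&(P[...,2]<90)).astype(np.uint8)
m[:,:215]=0;m[:,315:]=0;m[:165]=0;m[270:]=0
m=cv2.morphologyEx(m,cv2.MORPH_OPEN,np.ones((3,3)))
cs,_=cv2.findContours(m,cv2.RETR_EXTERNAL,cv2.CHAIN_APPROX_NONE);c=max(cs,key=cv2.contourArea)
q=onz(t,c[:,0],15)[:,:2]; (cx,cy),r=cv2.minEnclosingCircle(q.astype(np.float32));
A=np.c_[2*q,np.ones(len(q))];k=np.linalg.lstsq(A,(q**2).sum(1),rcond=None)[0];print("enc",cx,cy,r,"fit",k[:2],np.sqrt(k[2]+k[0]**2+k[1]**2))
for n,px,z in [("ring",(200+197/2.5,70+450/2.5),15),("bar",(200+124/2.5,70+458/2.5),15),("p0",(200+188/2.5,70+300/2.5),15),("p1",(200+95/2.5,70+343/2.5),15),("p2",(200+132/2.5,70+432/2.5),15),("p3",(200+225/2.5,70+390/2.5),15),("stripe",(200+153/2.5,70+418/2.5),45)]:
    X=onz(t,[px],z)[0]; d=X[:2]-k[:2]; print(n,X.round(1),"r %.1f ang %.1f"%(np.hypot(*d),np.degrees(np.arctan2(d[1],d[0]))))
E
```

```text
cam rel TCP in tool axes [  -1.1  -77.8 -161.8] axes in tool [[1.0, 0.0, 0.0], [-0.0, 0.959, -0.284], [-0.0, 0.284, 0.959]]
enc 547.8965454101562 177.3897247314453 111.53113555908203 fit [548.34422235 177.43822257] 109.6611051280796
ring [456.8 133.6  15. ] r 101.5 ang -154.4
bar [447.2 212.   15. ] r 106.9 ang 161.1
p0 [622.1 148.8  15. ] r 79.1 ang -21.2
p1 [572.5 249.7  15. ] r 76.2 ang 71.5
p2 [475.3 204.6  15. ] r 78.0 ang 159.6
p3 [522.2 105.1  15. ] r 76.9 ang -109.8
stripe [488.  177.7  45. ] r 60.3 ang 179.8
```

```bash
python3 - <<'E'
from h import *
go(570,177,200,-90)
E
```

```text
shift [-0.5822 -0.593   0.0226] turn rad 0.415 (cur yaw -66.2) rows>=17 j7 -0.06
```

```bash
python3 -m inch '[[0,-0.034,-0.035,0.002,0.1],[0,-0.068,-0.07,0.004,0.2],[0,-0.102,-0.105,0.006,0.3],[0,-0.137,-0.14,0.008,0.4],[0,-0.171,-0.174,0.01,0.415],[0,-0.205,-0.209,0.012,0.415],[0,-0.24,-0.244,0.014,0.415],[0,-0.274,-0.279,0.016,0.415],[0,-0.308,-0.314,0.018,0.415],[0,-0.342,-0.349,0.02,0.415],[0,-0.376,-0.384,0.022,0.415],[0,-0.41,-0.418,0.022,0.415],[0,-0.445,-0.453,0.022,0.415],[0,-0.479,-0.488,0.022,0.415],[0,-0.513,-0.523,0.022,0.415],[0,-0.548,-0.558,0.022,0.415],[0,-0.582,-0.593,0.022,0.415],[0,-0.582,-0.593,0.022,0.415],[0,-0.582,-0.593,0.022,0.415],[0,-0.582,-0.593,0.022,0.415]]'
python3 - <<'E'
from h import *
w=grab("wrist","w1"); go(570,177,200,-90)
E
```

```text
clock: 2.4
eef_pos: [570.1, 175.5, 200.4]
eef_rot: [-0.707, 0.708, -0.0, -0.0]
force: [-0.1, -0.6, -0.3]
width: 87.3
shift [-0.0019  0.0002  0.0006] turn rad -0.002 (cur yaw -90.1) rows>=1 j7 -2.08
```

View pics/w1.png

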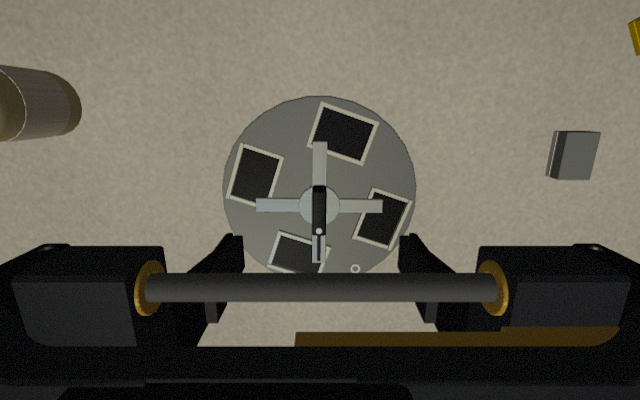

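The carousel fills the centre of the wrist image. The hub disc is at about (320,206), and the black bar lies along image vertical with the striped claw pointing down the image at (319,250). The open ring is at (355,268).

```bash
python3 - <<'E'
from h import *
w=grab("wrist");P=cloud(w);im=w["image"].astype(int)
cv2.imwrite("pics/w2.png",cv2.resize(w["image"][85:285,210:430,::-1],None,fx=3.6,fy=3,interpolation=cv2.INTER_CUBIC))
# deck rim from depth
m=((P[...,2]>9)&(P[...,2]<20)).astype(np.uint8); m[:, :200]=0;m[:,440:]=0;m[230:]=0
cs,_=cv2.findContours(m,cv2.RETR_EXTERNAL,cv2.CHAIN_APPROX_NONE);c=max(cs,key=cv2.contourArea)[:,0]
c=c[(c[:,1]<225)]
q=onz(w,c,15)[:,:2];A=np.c_[2*q,np.ones(len(q))];k=np.linalg.lstsq(A,(q**2).sum(1),rcond=None)[0];print("rim",k[:2],np.sqrt(k[2]+k[0]**2+k[1]**2))
# bar: points above 60
b=(P[...,2]>62)&(P[...,2]<85); b[:,:290]=0;b[:,350:]=0;b[:150]=0;b[240:]=0
ys,xs=np.nonzero(b);r=cv2.minAreaRect(np.c_[xs,ys].astype(np.float32));print(r,np.median(P[b],0))
print("bar ctr at median height",onz(w,[r[0]],np.median(P[b],0)[2]),onz(w,[r[0]],73))
E
```

```text
rim [570.35039928 173.18096256] 76.49950632211929
((317.9999694824219, 211.99998474121094), (13.999998092651367, 45.99999237060547), 0.0) [549.78115211 178.54233566  72.78166432]
bar ctr at median height [[549.73202881 178.52412103  72.78166432]] [[549.80577443 178.52227262  73.        ]]
```

View pics/w2.png

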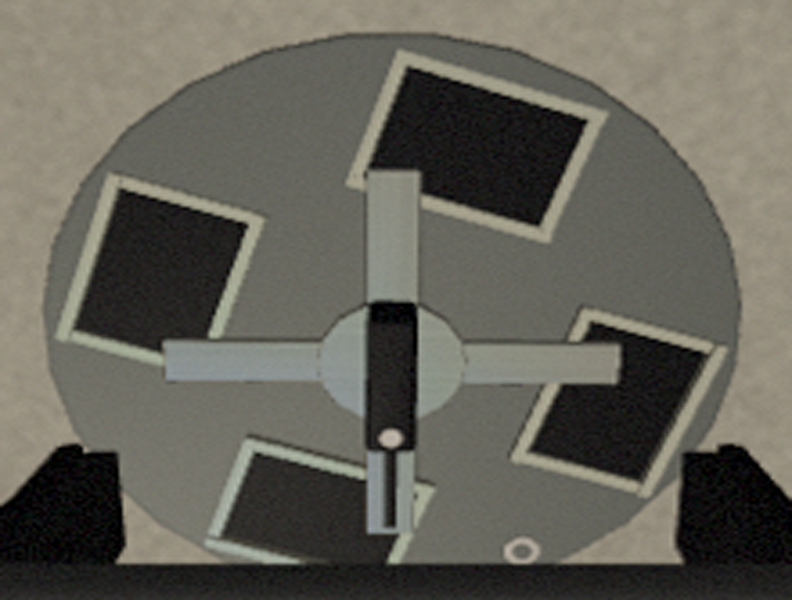

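```bash
python3 - <<'E'
from h import *
go(549.5,178,51,-90)
E
python3 -m inch '[[0,-0.002,0.02,0.04,0],[0,-0.002,0.02,0.08,0],[0,-0.002,0.02,0.12,0],[0,-0.002,0.02,0.149,0],[0,-0.002,0.02,0.149,0],[0.4,-0.002,0.02,0.149,0],[0.9,-0.002,0.02,0.149,0],[1,-0.002,0.02,0.149,0],[1,-0.002,0.02,0.149,0],[1,-0.002,0.02,0.149,0],[1,-0.002,0.02,0.149,0],[1,-0.002,0.02,0.149,0]]'
```

```text
shift [-0.0031  0.0208  0.1497] turn rad -0.003 (cur yaw -90.1) rows>=4 j7 -2.08
clock: 3.7
eef_pos: [550.1, 178.8, 51.7]
eef_rot: [-0.707, 0.707, -0.0, 0.0]
force: [0.1, 0.1, -0.3]
width: 38.9
```

```bash
python3 -m inch '[[1,0,0,0,0],[1,0,0,0,0],[1,0,0,0,0],[1,0,0,0,0]]';python3 -m inch '[[1,0,0,0,-0.08],[1,0,0,0,-0.16],[1,0,0,0,-0.24],[1,0,0,0,-0.32],[1,0,0,0,-0.4],[1,0,0,0,-0.46],[1,0,0,0,-0.46],[1,0,0,0,-0.46]]'; python3 - <<'E'
from h import *
s,p,M=pose();print(s["moment"],s["width"]);go(550,178,51)
E
```

```text
clock: 4.1
eef_pos: [550.1, 177.5, 51.5]
eef_rot: [-0.707, 0.708, -0.0, -0.001]
force: [-1.1, -4.5, 2.8]
width: 14.0
clock: 4.9
eef_pos: [550.0, 178.2, 51.5]
eef_rot: [0.849, -0.528, -0.0, 0.0]
force: [-1.5, -3.8, 2.0]
width: 13.9
[-0.81364197  0.34975653 -0.13725235] 13.900556444985995
shift [0.0002 0.0001 0.0005] turn rad 0.000 (cur yaw -63.8) rows>=1 j7 -1.73
```

```bash
python3 -m inch '[[1,0,0,0,-0.04],[1,0,0,0,-0.06],[1,0,0,0,-0.06]]';  python3 - <<'E'
from h import *
s,p,M=pose();print(s["moment"]);go(550,178,51)
E
```

```text
clock: 5.2
eef_pos: [550.1, 178.3, 51.5]
eef_rot: [0.865, -0.502, -0.0, 0.0]
force: [-1.6, -4.0, 1.6]
width: 14.2
[-0.79235427  0.20209714 -0.7686737 ]
shift [0.0002 0.0003 0.0005] turn rad 0.000 (cur yaw -60.3) rows>=1 j7 -1.68
```

```bash
python3 -m inch '[[1,0,0,0,0.04],[0,0,0,0,0.04],[0,0,0,0,0.04],[0,0,0,0,0.04],[0,0,0,0,0.04],[0,0,-0.005,-0.05,0.04],[0,0,-0.012,-0.1,0.04],[0,0,-0.025,-0.15,0.04],[0,0,-0.04,-0.18,0.04],[0,0,-0.05,-0.18,0.04],[0,0,-0.05,-0.18,0.04]]'; python3 - <<'E'
from h import *
w=grab("wrist","w3");t=grab("top","top3")
im=t["image"]; cv2.imwrite("pics/top3c.png",cv2.resize(im[70:290,200:510,::-1],None,fx=2.5,fy=2.5,interpolation=cv2.INTER_CUBIC))
go(550,178,51)
E
```

```text
clock: 6.3
eef_pos: [594.3, 204.5, 231.7]
eef_rot: [0.855, -0.519, 0.0, -0.001]
force: [-0.4, 0.6, -1.2]
width: 83.8
shift [0.0029 0.0491 0.1791] turn rad 0.000 (cur yaw -62.5) rows>=4 j7 -1.66
```

View pics/w3.png

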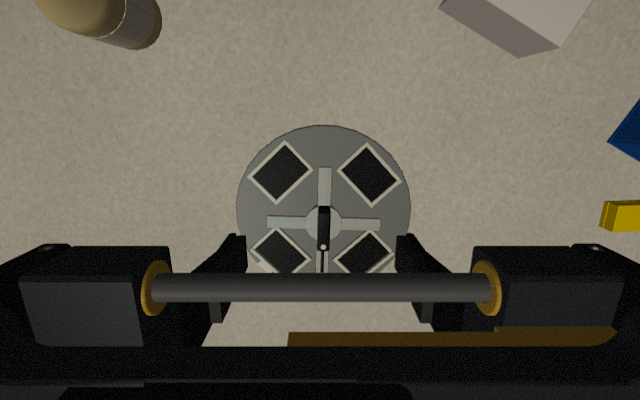

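View pics/top3c.png

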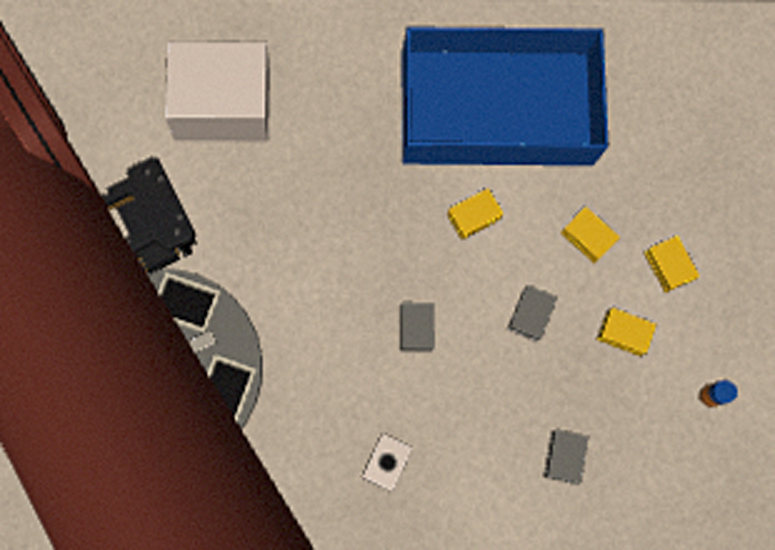

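The collar now stands open, with all four claws midway between the pockets. Next I'll refine the carousel pose from the pocket frames.

```bash
cat > car.py <<'E'
from h import *
def pockets(w):
    P=cloud(w);g=cv2.cvtColor(w["image"],cv2.COLOR_RGB2GRAY)
    m=((g<60)&(P[...,2]>8)&(P[...,2]<26)).astype(np.uint8)
    m=cv2.morphologyEx(m,cv2.MORPH_OPEN,np.ones((3,3)))
    cs,_=cv2.findContours(m,cv2.RETR_EXTERNAL,cv2.CHAIN_APPROX_NONE);out=[]
    for c in cs:
        q=onz(w,c[:,0],15)[:,:2].astype(np.float32);r=cv2.minAreaRect(q);a=sorted(r[1])
        if 30<a[0]<48 and 45<a[1]<66: out.append((r,cv2.boundingRect(c)))
    return out
def rim(w,c0,excl=None):
    P=cloud(w);g=P[...,2]; res=[]
    # radial scan: farthest deck-height pixel about c0 
    u,v=proj(w,[[c0[0],c0[1],15]])[0]
    for a in np.radians(np.arange(0,360,2)):
        pts=np.array([[c0[0]+r*np.cos(a),c0[1]+r*np.sin(a),15] for r in np.arange(95,130,.5)])
        px=proj(w,pts).round().astype(int)
        ok=(px[:,0]>0)&(px[:,0]<639)&(px[:,1]>0)&(px[:,1]<232)
        if not ok.all(): continue
        h=g[px[:,1],px[:,0]]; i=np.nonzero(h<7.5)[0]
        if len(i) and i[0]>2 and np.all(h[:i[0]]<26): res.append(pts[i[0],:2])
    return np.array(res)
if __name__=="__main__":
    w=grab("wrist")
    for r,b in pockets(w):
        d=np.array(r[0])-[549.8,178.2];print(np.round(r[0],1),np.round(r[1],1),"%.1f"%r[2],"R %.1f ang %.1f"%(np.hypot(*d),np.degrees(np.arctan2(d[1],d[0]))),b)
    q=rim(w,[549.5,178]);A=np.c_[2*q,np.ones(len(q))];k=np.linalg.lstsq(A,(q**2).sum(1),rcond=None)[0];print("rim",len(q),k[:2],np.sqrt(k[2]+k[0]**2+k[1]**2))
E
python3 car.py
```

```text
[521.  104.4] [39.6 55.6] 71.1 R 79.2 ang -111.3 (339, 233, 49, 40)
[472.9 203.4] [55.7 39.8] 70.7 R 80.9 ang 161.9 (256, 230, 49, 43)
[619.1 152.7] [55.7 40.4] 70.9 R 73.8 ang -20.2 (343, 146, 53, 53)
[571.5 249.8] [39.6 55.9] 71.3 R 74.8 ang 73.2 (254, 144, 53, 53)
rim 97 [547.93326634 178.82547274] 110.87592690662663
```

```bash
python3 - <<'E'
from h import *
go(504,155,231)
E
python3 -m inch '[[0,-0.001,0.005,0,-0.14],[0,-0.002,0.01,0,-0.28],[0,-0.003,0.02,0,-0.42],[0,-0.003,0.03,0,-0.56],[0,-0.003,0.04,0,-0.7],[0,-0.003,0.05,0,-0.84],[0,-0.003,0.06,0,-0.98],[0,-0.003,0.07,0,-1.12],[0,-0.003,0.08,0,-1.26],[0,-0.003,0.09,0,-1.4],[0,-0.003,0.1,0,-1.54],[0,-0.003,0.1,0,-1.57],[0,-0.003,0.1,0,-1.57]]'
python3 car.py
python3 -m inch '[[0,0,0,0,-0.14],[0,0,0,0,-0.28],[0,0,0,0,-0.42],[0,0,0,0,-0.56],[0,0,0,0,-0.7],[0,0,0,0,-0.84],[0,0,0,0,-0.98],[0,0,0,0,-1.12],[0,0,0,0,-1.26],[0,0,0,0,-1.4],[0,0,0,0,-1.54],[0,0,0,0,-1.57],[0,0,0,0,-1.57]]'
python3 car.py
```

```text
shift [ 0.0018  0.1007 -0.0008] turn rad 0.000 (cur yaw -62.5) rows>=3 j7 -1.66
clock: 7.75
eef_pos: [503.2, 159.6, 231.0]
eef_rot: [0.972, 0.236, -0.0, 0.0]
force: [0.6, -0.1, 0.7]
width: 87.2
[620.7 152.7] [56.2 38.2] 70.6 R 75.4 ang -19.8 (376, 197, 50, 46)
[522.6 105.2] [39.4 55.4] 70.8 R 77.9 ang -110.4 (291, 195, 49, 48)
[573.1 250.5] [40.2 55.5] 70.8 R 76.0 ang 72.1 (383, 105, 54, 57)
[476.1 202.9] [56.4 39.4] 71.0 R 77.7 ang 161.5 (291, 103, 55, 57)
rim 116 [546.92714942 177.98478584] 110.92957996515722
clock: 9.1
eef_pos: [503.5, 160.2, 231.4]
eef_rot: [0.521, 0.853, 0.0, -0.0]
force: [-0.2, -0.3, 0.4]
width: 86.6
[573.8 251.7] [39.5 55.7] 71.2 R 77.3 ang 71.9 (334, 230, 48, 43)
[620.6 153.4] [55.7 38.2] 70.7 R 75.0 ang -19.3 (251, 228, 48, 44)
[475.9 203.7] [55.8 40.2] 71.1 R 78.2 ang 161.0 (336, 144, 53, 52)
[523.  106.5] [40.  55.8] 70.7 R 76.5 ang -110.5 (247, 141, 53, 53)
rim 95 [546.87663827 177.64425773] 110.69546371623717
```

```bash
python3 - <<'E'
from h import *
go(466,-30,215)
E
```

```text
shift [-0.1522 -0.1201  0.0164] turn rad 0.000 (cur yaw 117.1) rows>=4 j7 1.46
```

```bash
python3 -m inch '[[0,-0.01,-0.01,0.001,0.149],[0,-0.02,-0.016,0.002,0.298],[0,-0.03,-0.023,0.003,0.447],[0,-0.04,-0.031,0.004,0.596],[0,-0.05,-0.04,0.005,0.745],[0,-0.06,-0.047,0.006,0.894],[0,-0.07,-0.055,0.007,1.043],[0,-0.08,-0.063,0.008,1.192],[0,-0.09,-0.071,0.009,1.341],[0,-0.1,-0.079,0.01,1.49],[0,-0.11,-0.087,0.012,1.639],[0,-0.12,-0.095,0.014,1.788],[0,-0.13,-0.103,0.016,1.937],[0,-0.14,-0.111,0.016,2.086],[0,-0.152,-0.12,0.016,2.235],[0,-0.152,-0.12,0.016,2.384],[0,-0.152,-0.12,0.016,2.48],[0,-0.152,-0.12,0.016,2.48]]'
cat > cas.py <<'E'
from h import *
def cassettes(w,zmin=12,zmax=48):
    P=cloud(w);hsv=cv2.cvtColor(w["image"],cv2.COLOR_RGB2HSV)
    m=((P[...,2]>zmin)&(P[...,2]<zmax)&(w["range_z"]>150)).astype(np.uint8)
    m=cv2.morphologyEx(m,cv2.MORPH_OPEN,np.ones((3,3)))
    cs,_=cv2.findContours(m,cv2.RETR_EXTERNAL,cv2.CHAIN_APPROX_NONE);out=[]
    for c in cs:
        if cv2.contourArea(c)<150: continue
        k=np.zeros_like(m);cv2.drawContours(k,[c],-1,1,-1)
        zz=np.median(P[(k>0)][:,2]); top=(k>0)&(m>0)&(P[...,2]>zz-4)
        ys,xs=np.nonzero(top); q=onz(w,np.c_[xs,ys],zz)[:,:2].astype(np.float32)
        r=cv2.minAreaRect(q);(w_,h_)=r[1];a=r[2]+(90 if h_>w_ else 0); a=(a+90)%180-90
        col=np.median(hsv[top],0)
        out.append(dict(xy=np.round(r[0],1),dims=np.round(r[1],1),longax=round(a,1),z=round(float(zz),1),hsv=col,px=cv2.boundingRect(c)))
    return out
if __name__=="__main__":
    import sys
    w=grab("wrist",sys.argv[1])
    for o in cassettes(w): print(o["xy"],o["dims"],"long axis",o["longax"],"z",o["z"],"hsv",o["hsv"],o["px"])
E
python3 cas.py w5
```

```text
clock: 10.95
eef_pos: [466.9, -30.1, 215.7]
eef_rot: [0.976, -0.216, 0.0, -0.0]
force: [0.8, -0.4, -0.3]
width: 86.8
[ 458.7 -247.7] [18.9 52.7] long axis -25.0 z 21.4 hsv [30. 26. 79.] (365, 317, 40, 15)
[446.2 -69.2] [35.2 51.5] long axis -25.0 z 22.1 hsv [ 18.  32. 149.] (298, 198, 44, 31)
[ 724.6 -168.6] [36.5 54.4] long axis -60.3 z 21.4 hsv [ 25. 255. 150.] (542, 167, 57, 49)
[ 594.7 -102.6] [52.4 37.2] long axis 0.0 z 21.7 hsv [30. 24. 82.] (421, 165, 53, 45)
[ 786.1 -165.8] [160.8  24.7] long axis 81.0 z 24.5 hsv [107. 233.  68.] (609, 91, 31, 152)
[515.7 108.8] [ 70.7 205.2] long axis -25.0 z 15.0 hsv [30. 25. 85.] (206, 0, 204, 76)
```

View pics/w5.png

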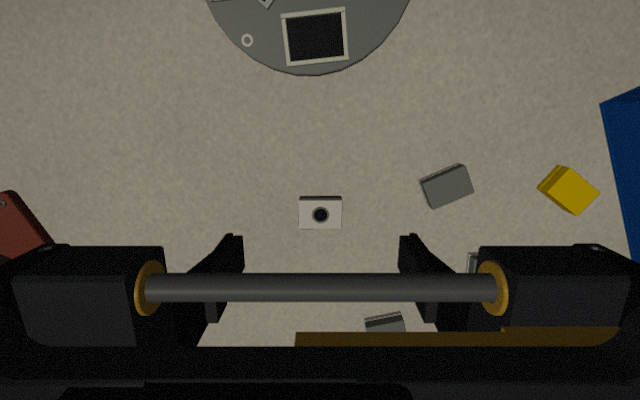

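The port-up cassette is at pixel (320,214), with its port clearly visible. That puts it at about (446.5,-69.5), with its long axis at -25° and its top at z=22. I'll grasp it by the ends.

```bash
python3 - <<'E'
from h import *
go(446.7,-69.5,7,-25)
E
```

```text
shift [-0.0018  0.0444  0.2087] turn rad 0.005 (cur yaw -24.7) rows>=5 j7 -0.45
```

```bash
python3 -m inch '[[0,-0.002,0.022,0.03,0.005],[0,-0.002,0.044,0.07,0.005],[0,-0.002,0.044,0.11,0.005],[0,-0.002,0.044,0.15,0.005],[0,-0.002,0.044,0.18,0.005],[0,-0.002,0.044,0.2,0.005],[0,-0.002,0.044,0.208,0.005],[0,-0.002,0.044,0.208,0.005],[1,-0.002,0.044,0.208,0.005],[1,-0.002,0.044,0.208,0.005],[1,-0.002,0.044,0.208,0.005],[1,-0.002,0.044,0.208,0.005],[1,-0.002,0.044,0.208,0.005],[1,-0.002,0.044,0.208,0.005],[1,-0.002,0.044,0.208,0.005]]'
```

```text
clock: 12.5
eef_pos: [446.8, -69.3, 7.8]
eef_rot: [0.976, -0.216, 0.0, 0.0]
force: [-1.6, -0.2, 5.1]
width: 52.0
```

```bash
python3 - <<'E'
from h import *
go(522.6,106.3,60,-19.1)
E
python3 -m inch '[[1,0,0,-0.02,0],[1,0,0,-0.052,0],[1,-0.001,-0.048,-0.052,0],[1,-0.002,-0.096,-0.052,-0.05],[1,-0.004,-0.145,-0.052,-0.1],[1,-0.005,-0.175,-0.052,-0.1],[1,-0.005,-0.191,-0.052,-0.1],[1,-0.005,-0.191,-0.052,-0.1],[1,-0.005,-0.191,-0.052,-0.1]]'
python3 - <<'E'
from h import *
w=grab("wrist","w6");go(522.6,106.3,60,-19.1)
print(proj(w,[[522.6,106.3,15]]))
E
```

```text
shift [-0.0055 -0.1912 -0.0522] turn rad -0.103 (cur yaw -25.0) rows>=4 j7 -0.60
clock: 13.4
eef_pos: [522.3, 105.8, 59.1]
eef_rot: [0.986, -0.167, -0.001, 0.0]
force: [0.2, -0.0, -1.1]
width: 51.5
shift [-0.0001 -0.0014 -0.0008] turn rad -0.003 (cur yaw -19.3) rows>=1 j7 -0.90
[[322.19673715 223.41067102]]
```

View pics/w6.png

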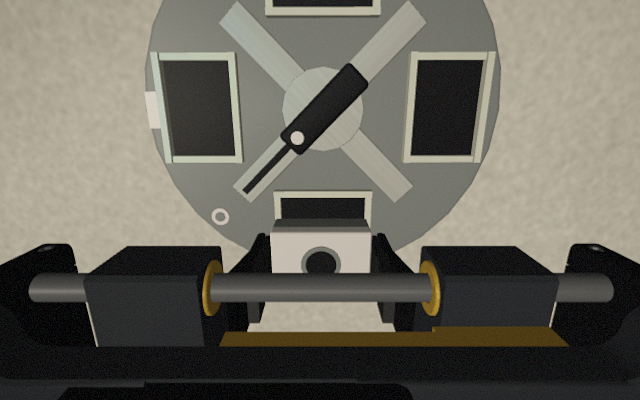

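```bash
python3 - <<'E'
from h import *
w=grab("wrist");s,p,M=pose();g=w["image"]
cv2.imwrite("pics/w7.png",cv2.resize(g[180:310,220:430,::-1],None,fx=3.6,fy=3.6,interpolation=cv2.INTER_CUBIC))
P=cloud(w)
m=((P[...,2]>68)&(P[...,2]<78)).astype(np.uint8);m[:,:250]=0;m[:,400:]=0;m[:150]=0;m[272:]=0
ys,xs=np.nonzero(m);print(xs.min(),xs.max(),ys.min(),ys.max())
e=[np.array([x,ys[xs==x].min()-.5]) for x in range(282,362,4)]
X=onz(w,e,73.3);T=(X-p)@M;print("far top edge in tool y",T[:,1].round(1), "want -18")
X=onz(w,[[321,264]],73.3);print("port in tool",((X-p)@M).round(1))
for r,b in __import__("car").pockets(w): print(np.round(r[0],1),np.round(r[1],1),b)
E
```

```text
251 390 150 271
far top edge in tool y [-20.2 -20.2 -20.3 -59.7 -59.7 -59.7 -20.3 -20.3 -20.3 -20.3 -20.3 -20.3
 -20.3 -19.7 -19.7 -20.3 -19.7 -19.7 -20.3 -20.3] want -18
port in tool [[ -0.8  -0.5 -14. ]]
[475.1 203.7] [56. 39.] (163, 60, 71, 94)
[620.5 153. ] [56.5 38.8] (411, 59, 71, 95)
```

View pics/w7.png

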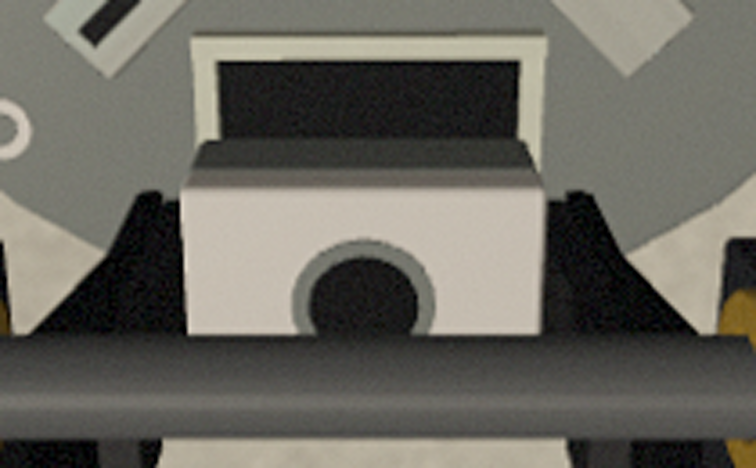

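```bash
python3 -m inch '[[1,0,-0.0005,0.015,0],[1,0,-0.0005,0.027,0],[1,0,-0.0005,0.031,0],[1,0,-0.0005,0.034,0],[1,0,-0.0005,0.036,0],[1,0,-0.0005,0.036,0]]'
```

```text
clock: 14.1
eef_pos: [522.9, 106.6, 23.5]
eef_rot: [0.986, -0.167, -0.0, -0.0]
force: [-0.2, 0.0, -0.9]
width: 51.6
```

```bash
python3 -m inch '[[1,0,0,0.0006,0],[0.8,0,0,0.0006,0],[0.5,0,0,0.0006,0],[0.2,0,0,0.0006,0],[0.2,0,0,0.0006,0],[0.2,0,0,-0.03,0],[0,0,0,-0.08,0],[0,0,-0.03,-0.12,0],[0,0,-0.05,-0.15,0],[0,0,-0.05,-0.15,0]]'; python3 cas.py w8
```

```text
clock: 15.1
eef_pos: [541.6, 157.9, 178.4]
eef_rot: [0.986, -0.166, 0.003, -0.002]
force: [-0.5, 1.7, 0.6]
width: 86.1
[820.4 121.7] [120.8  42.6] long axis 77.1 z 31.2 hsv [ 18.  34. 114.] (579, 59, 61, 131)
[546.9 178.4] [220.5 219.7] long axis 76.2 z 15.4 hsv [ 30.  26. 100.] (213, 49, 213, 213)
```

View pics/w8.png

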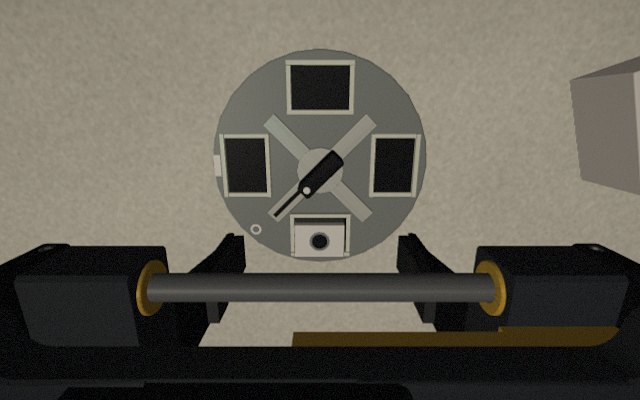

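```bash
cat > seat.py <<'E'
from h import *
C=np.array([547.5,178.1]);psi=np.radians(-19.1)
def pk(i,z=26): a=psi+i*np.pi/2; return np.array([C[0]+76*np.cos(a),C[1]+76*np.sin(a),z])
if __name__=="__main__":
    w=grab("wrist");P=cloud(w)
    for i in range(4):
        a=psi+i*np.pi/2
        L=np.stack([(P[...,0]-C[0])*np.cos(a)+(P[...,1]-C[1])*np.sin(a)-76,-(P[...,0]-C[0])*np.sin(a)+(P[...,1]-C[1])*np.cos(a)],-1)
        m=(abs(L[...,0])<30)&(abs(L[...,1])<35)&(P[...,2]>30)&(P[...,2]<44)&(w["range_z"]>120)
        m[240:]=m[240:]&False if False else m[240:]
        if m.sum()<60: print(i,"empty",m.sum());continue
        X=P[m];A=np.c_[X[:,:2]-X[:,:2].mean(0),np.ones(len(X))];k=np.linalg.lstsq(A,X[:,2],rcond=None)[0]
        top=m&(abs(P[...,2]-37)<3);ys,xs=np.nonzero(top);q=onz(w,np.c_[xs,ys],37)[:,:2]
        r=cv2.minAreaRect(q.astype(np.float32));d=np.array(r[0])-pk(i)[:2]
        print(i,"z %.1f"%np.median(X[:,2]),"tilt",k[:2].round(3),"radial/tang off",np.round([d@[np.cos(a),np.sin(a)],d@[-np.sin(a),np.cos(a)]],1),"dims",np.round(r[1],1))
E
python3 seat.py
```

```text
0 empty 0
1 empty 0
2 empty 0
3 z 37.1 tilt [-0.009 -0.027] radial/tang off [-0.4 -0.9] dims [35.7 51.7]
```

Pocket 3 is seated, with the top at 37.1 mm and offsets under 1 mm. The next cassette is the port-down one near (595,-103). I'll grip it high and off-centre, then tip it up on the carousel's free rim between pockets 3 and 0.

```bash
python3 - <<'E'
from h import *
go(595,-65,190,0)
E
```

```text
shift [ 0.1244  0.1887 -0.0161] turn rad -0.335 (cur yaw -19.2) rows>=5 j7 -0.91
```

```bash
python3 -m inch '[[0,0.02,0.03,-0.01,-0.1],[0,0.045,0.07,-0.016,-0.2],[0,0.07,0.11,-0.016,-0.3],[0,0.1,0.15,-0.016,-0.335],[0,0.124,0.188,-0.016,-0.335],[0,0.124,0.188,-0.016,-0.335],[0,0.124,0.188,-0.016,-0.335]]'; python3 cas.py w9;python3 - <<'E'
from h import *
go(594.9,-109,10,0)
E
```

```text
clock: 15.9
eef_pos: [593.4, -66.8, 187.6]
eef_rot: [1.0, -0.002, -0.002, -0.0]
force: [-0.0, 1.0, 0.7]
width: 86.8
[ 460.6 -259.1] [32.6 47.5] long axis -0.1 z 21.9 hsv [30. 25. 81.] (198, 322, 38, 25)
[ 612.1 -229.9] [37.7 52.5] long axis -21.7 z 21.9 hsv [30. 25. 82.] (314, 303, 49, 29)
[ 732.7 -151.3] [13.8 34.8] long axis -39.2 z 21.6 hsv [ 25. 255. 155.] (429, 244, 24, 24)
[ 931.9 -129.7] [23.4 50.5] long axis -88.1 z 30.0 hsv [106. 233.  70.] (609, 219, 31, 43)
[ 857.6 -111.6] [ 46.  143.4] long axis -0.2 z 30.5 hsv [107. 232.  59.] (491, 201, 149, 45)
[ 595.6 -102.8] [36.1 51.3] long axis -0.2 z 21.7 hsv [30. 24. 84.] (301, 199, 47, 33)
[848.1  83.1] [37.2 75.1] long axis -0.3 z 29.8 hsv [18. 36. 94.] (549, 0, 91, 49)
[547.3  86.9] [ 41.7 169.8] long axis -0.4 z 15.3 hsv [30. 25. 90.] (181, 0, 183, 50)
shift [0.002  0.0443 0.1781] turn rad -0.002 (cur yaw -0.1) rows>=4 j7 -0.20
```

View pics/w9.png

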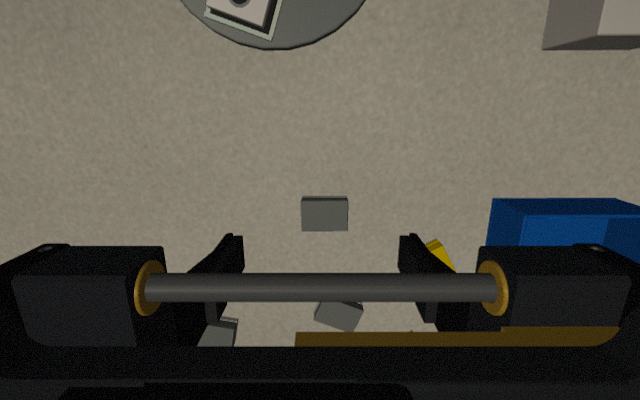

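The grey plain face is at (324,214), giving a centre of about (595.4,-102.7). I'll grasp 6 mm toward its -y side.

```bash
python3 -m inch '[[0,0.002,0.02,0.04,0],[0,0.002,0.043,0.08,0],[0,0.002,0.043,0.12,0],[0,0.002,0.043,0.15,0],[0,0.002,0.043,0.17,0],[0,0.002,0.043,0.177,0],[0,0.002,0.043,0.177,0],[1,0.002,0.043,0.177,0],[1,0.002,0.043,0.177,0],[1,0.002,0.043,0.177,0],[1,0.002,0.043,0.177,0],[1,0.002,0.043,0.177,0],[1,0.002,0.043,0.177,0],[1,0.002,0.043,0.177,0],[1,0.002,0.043,0.147,0],[1,0.002,0.043,0.127,0],[1,0.002,0.043,0.127,0]]';python3 - <<'E'
from h import *
from seat import C
n=np.array([np.sin(np.radians(25.9)),-np.cos(np.radians(25.9))])
q=C+n*(112+17);print(q);go(q[0],q[1],40,25.9)
E
```

```text
clock: 17.65
eef_pos: [598.2, -107.5, 65.3]
eef_rot: [1.0, -0.0, 0.002, 0.0]
force: [1.2, -0.4, 0.4]
width: 51.8
[603.8474307   62.05704651]
shift [ 0.0054 -0.1696  0.0252] turn rad -0.453 (cur yaw -0.1) rows>=4 j7 -0.21
```

```bash
python3 -m inch '[[1,0.001,-0.04,0,-0.12],[1,0.003,-0.08,0,-0.24],[1,0.005,-0.12,0,-0.36],[1,0.005,-0.15,0,-0.453],[1,0.0054,-0.165,0,-0.453],[1,0.0054,-0.17,0.005,-0.453],[1,0.0054,-0.17,0.01,-0.453],[1,0.0054,-0.17,0.01,-0.453]]';python3 - <<'E'
from h import *
go(603.85,62.06,25,25.9);grab("wrist","w10");grab("scene","s10")
E
```

```text
clock: 18.45
eef_pos: [601.6, 59.9, 51.1]
eef_rot: [0.975, 0.222, -0.001, 0.0]
force: [0.2, -1.0, -0.8]
width: 51.7
shift [ 0.003  -0.001   0.0261] turn rad -0.004 (cur yaw 25.7) rows>=1 j7 -0.11
```

View pics/w10.png

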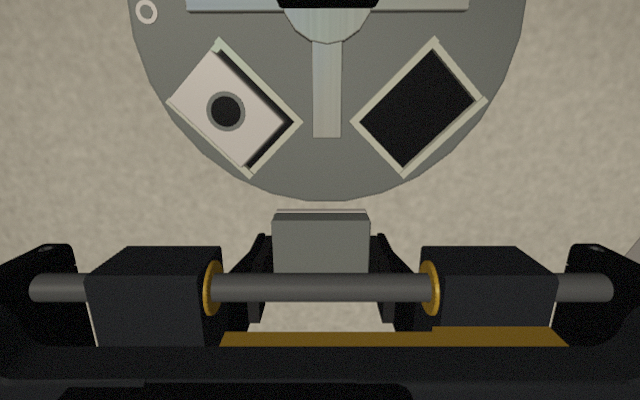

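The cassette is held level just outside the rim, with its top edge at row 213 and the rim at row 201. Now I'll press it down over the rim in small steps.

```bash
python3 -m inch '[[1,0.003,-0.001,0.012,0],[1,0.003,-0.001,0.022,0],[1,0.003,-0.001,0.024,0],[1,0.003,-0.001,0.027,0],[1,0.003,-0.001,0.03,0]]'; python3 -m inch '[[1,0,0,0.002,0],[1,0,0,0.004,0]]';python3 -m inch '[[1,0,0,0.002,0],[1,0,0,0.004,0]]'; python3 - <<'E'
from h import *
grab("wrist","w11");go(603.85,62.06,6,25.9)
E
```

```text
clock: 19.05
eef_pos: [604.9, 62.9, 23.3]
eef_rot: [0.975, 0.223, 0.0, 0.001]
force: [-2.5, -7.7, 15.2]
width: 51.8
clock: 19.25
eef_pos: [605.2, 62.3, 19.6]
eef_rot: [0.975, 0.223, 0.0, 0.002]
force: [-3.3, -8.1, 16.0]
width: 51.5
clock: 19.45
eef_pos: [605.4, 62.1, 15.7]
eef_rot: [0.975, 0.223, 0.0, 0.002]
force: [-3.1, -8.2, 17.6]
width: 51.2
shift [-0.0014 -0.0006  0.0095] turn rad -0.002 (cur yaw 25.8) rows>=1 j7 -0.14
```

View pics/w11.png

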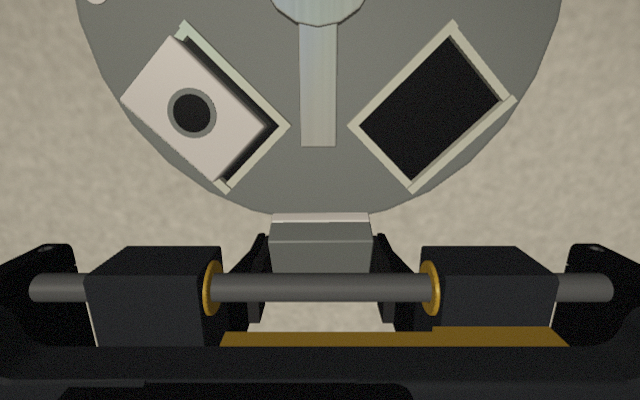

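```bash
python3 -m inch '[[1,0,0,0.002,0],[1,0,0,0.004,0]]';python3 -m inch '[[1,0,0,0.002,0],[1,0,0,0.004,0]]'; python3 - <<'E'
from h import *
grab("wrist","w12");go(603.85,62.06,6,25.9)
E
```

```text
clock: 19.7
eef_pos: [605.5, 62.1, 11.9]
eef_rot: [0.975, 0.223, 0.0, 0.002]
force: [-5.5, -9.6, 29.4]
width: 51.6
clock: 19.9
eef_pos: [605.6, 62.3, 9.6]
eef_rot: [0.975, 0.223, 0.0, 0.002]
force: [-12.9, -10.2, 38.5]
width: 52.0
shift [-0.0017 -0.0005  0.0034] turn rad -0.002 (cur yaw 25.8) rows>=1 j7 -0.14
```

View pics/w12.png

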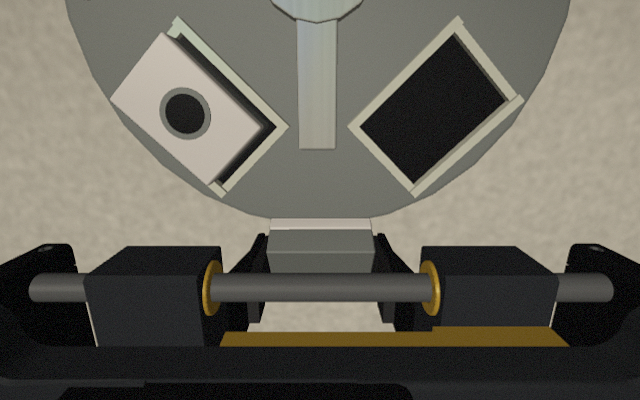

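```bash
cat > tilt.py <<'E'
from h import *
def planes(w,box):
    s,p,M=pose();P=cloud(w);x0,x1,y0,y1=box
    cs=range(x0,x1,10)
    T=(P-p)@M
    col=T[y0:y1,(x0+x1)//2-10:(x0+x1)//2+11]; Z=P[y0:y1,(x0+x1)//2-10:(x0+x1)//2+11,2]
    print("p",p.round(1))
    for r in range(0,y1-y0,2): print(y0+r,"tooly %.1f z %.1f"%(np.median(col[r,:,1]),np.median(Z[r])))
if __name__=="__main__":
    w=grab("wrist");planes(w,(275,365,210,272))
E
python3 tilt.py
```

```text
p [605.6  62.4   9.5]
210 tooly -27.3 z 14.9
212 tooly -26.1 z 14.6
214 tooly -25.1 z 15.0
216 tooly -23.9 z 14.7
218 tooly -22.8 z 14.8
220 tooly -23.0 z 18.5
222 tooly -22.4 z 19.8
224 tooly -21.7 z 20.8
226 tooly -21.1 z 22.0
228 tooly -20.2 z 22.6
230 tooly -19.7 z 24.0
232 tooly -19.2 z 25.3
234 tooly -18.7 z 26.7
236 tooly -18.0 z 27.5
238 tooly -17.4 z 28.8
240 tooly -16.7 z 29.6
242 tooly -16.2 z 30.9
244 tooly -15.7 z 32.1
246 tooly -15.1 z 32.9
248 tooly -14.6 z 34.1
250 tooly -14.0 z 35.0
252 tooly -13.1 z 35.4
254 tooly -12.2 z 35.6
256 tooly -10.6 z 34.5
258 tooly -9.1 z 33.7
260 tooly -7.7 z 32.9
262 tooly -6.2 z 32.2
264 tooly -4.7 z 31.5
266 tooly -3.1 z 30.5
268 tooly -1.5 z 29.5
270 tooly 0.2 z 28.5
```

It pivoted to only about 30° and also slid up in the pads, so it now leans on the rim with its lower edge on the bench. I'll re-grip low near that edge with a light closure and draw the foot inward, like a ladder.

```bash
python3 -m inch '[[0.3,0,0,-0.001,0],[0.3,0,0,-0.001,0],[0.3,0,0,-0.001,0],[0.3,0,0.006,0.003,0],[0.3,0,0.006,0.007,0],[0.3,0,0.006,0.007,0]]'; python3 tilt.py | awk 'NR%3==1'; python3 -m inch '[[0.42,0,0,0,0],[0.42,0,0,0,0],[0.42,0,0,0,0],[0.42,0,0,0,0]]'; python3 - <<'E'
from h import *
grab("wrist","w13");grab("scene","s13")
E
```

```text
clock: 20.6
eef_pos: [607.3, 58.0, 0.5]
eef_rot: [0.975, 0.224, -0.0, 0.001]
force: [-6.2, -5.3, 18.0]
width: 61.3
p [6.073e+02 5.800e+01 5.000e-01]
214 tooly -28.1 z 14.9
220 tooly -27.0 z 20.5
226 tooly -25.0 z 23.3
232 tooly -23.5 z 27.1
238 tooly -21.7 z 29.8
244 tooly -19.8 z 32.2
250 tooly -18.3 z 35.2
256 tooly -15.6 z 35.6
262 tooly -11.4 z 33.1
268 tooly -6.9 z 30.5
clock: 21.05
eef_pos: [607.9, 58.7, 0.5]
eef_rot: [0.975, 0.224, 0.001, 0.0]
force: [-2.5, -1.2, 13.7]
width: 51.8
```

View pics/w13.png

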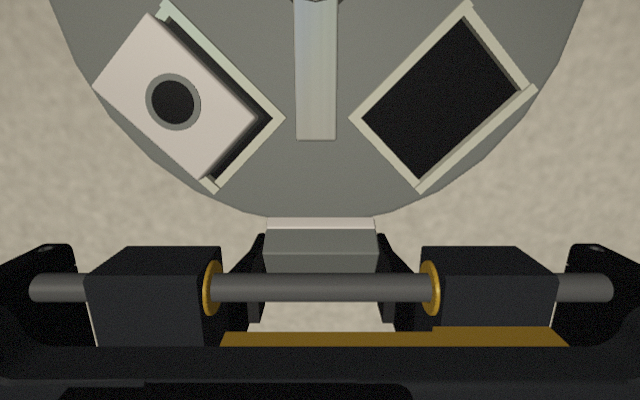

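```bash
python3 -m inch '[[0.42,0,0,-0.004,0],[0.42,0,-0.002,-0.004,0],[0.42,0,-0.004,-0.004,0],[0.42,0,-0.005,-0.004,0]]'; python3 -m inch '[[0.42,0,-0.002,0,0],[0.42,0,-0.004,0,0],[0.42,0,-0.004,0,0]]';python3 tilt.py | awk 'NR%3==1'; 
```

```text
clock: 21.55
eef_pos: [604.7, 63.2, 3.3]
eef_rot: [0.975, 0.224, -0.0, 0.0]
force: [1.6, -3.1, 2.5]
width: 52.0
clock: 21.85
eef_pos: [604.2, 65.3, 4.2]
eef_rot: [0.975, 0.223, 0.001, 0.001]
force: [2.2, -6.9, 6.9]
width: 52.1
p [604.2  65.3   4.2]
214 tooly -26.8 z 14.9
220 tooly -26.8 z 23.6
226 tooly -24.9 z 26.8
232 tooly -23.0 z 29.7
238 tooly -21.5 z 33.0
244 tooly -19.7 z 35.6
250 tooly -18.2 z 38.8
256 tooly -15.6 z 39.4
262 tooly -11.6 z 37.3
268 tooly -7.2 z 34.8
```

```bash
python3 -m inch '[[0.42,0,0,0.002,0],[0.42,0,0,0.003,0],[0.3,0,0,0.003,0],[0.3,0,0,0.003,0],[0.3,0,0,0.003,0],[0.3,0,0.006,0.001,0],[0.3,0,0.011,0.001,0],[0.3,0,0.011,0.001,0]]'; python3 tilt.py | awk 'NR%3==1'
```

```text
clock: 22.7
eef_pos: [608.2, 56.2, 2.3]
eef_rot: [0.975, 0.223, -0.0, 0.0]
force: [0.2, 0.4, -0.1]
width: 60.7
p [607.9  56.8   2.3]
214 tooly -31.4 z 28.2
220 tooly -28.9 z 29.4
226 tooly -27.2 z 32.3
232 tooly -25.2 z 34.5
238 tooly -23.2 z 36.6
244 tooly -21.2 z 38.5
250 tooly -18.9 z 39.7
256 tooly -13.7 z 34.9
262 tooly -7.7 z 29.2
268 tooly -1.2 z 23.1
```

```bash
python3 -m inch '[[0.3,0,0.002,0,0],[0.42,0,0.002,0,0],[0.42,0,0.002,0,0],[0.42,0,0.002,0,0],[0.42,0,0,0,0],[0.42,0,-0.002,0,0],[0.42,0,-0.004,0,0],[0.42,0,-0.006,0,0]]'; python3 tilt.py | awk 'NR%3==1'
```

```text
clock: 23.55
eef_pos: [607.7, 57.9, 3.5]
eef_rot: [0.975, 0.222, 0.001, 0.003]
force: [6.6, -16.0, 7.9]
width: 52.0
p [607.7  57.9   3.6]
214 tooly -31.9 z 29.1
220 tooly -29.7 z 31.0
226 tooly -27.8 z 33.5
232 tooly -26.0 z 36.1
238 tooly -23.8 z 37.9
244 tooly -21.9 z 39.8
250 tooly -19.3 z 40.4
256 tooly -13.8 z 35.1
262 tooly -7.8 z 29.4
268 tooly -1.1 z 23.1
```

```bash
python3 -m inch '[[0.5,0,0.001,-0.004,0],[0.5,0,0.001,-0.005,0],[0.5,0,0.001,-0.005,0]]'; python3 - <<'E'
from h import *
s,p,M=pose();from seat import C
print("rho",(p[:2]-C)@M[:2,1],"rim at tool y",112-(p[:2]-C)@M[:2,1],p[2])
E
python3 tilt.py | awk 'NR%3==1'
```

```text
clock: 23.9
eef_pos: [605.9, 61.7, 8.0]
eef_rot: [0.975, 0.224, 0.0, 0.0]
force: [1.6, -4.0, 4.1]
width: 51.8
rho 130.267642625938 rim at tool y -18.26764262593801 7.96743542579496
p [605.9  61.7   7.9]
214 tooly -31.9 z 33.7
220 tooly -30.0 z 36.3
226 tooly -27.9 z 38.3
232 tooly -25.8 z 40.3
238 tooly -23.9 z 42.4
244 tooly -22.1 z 44.7
250 tooly -19.0 z 44.3
256 tooly -13.6 z 39.3
262 tooly -7.7 z 33.6
268 tooly -1.1 z 27.4
```

```bash
python3 -m inch '[[0.5,0,0.0015,0.001,0],[0.5,0,0.0015,0.001,0],[0.3,0,0.0015,0.001,0],[0.2,0,0.0015,0.001,0],[0.2,0,0.0015,0.001,0],[0.2,0,0.0015,0.001,0],[0.2,0,0.0015,0.001,0]]'; python3 tilt.py | awk 'NR%3==1';  python3 - <<'E'
from h import *
grab("wrist","w14");grab("scene","s14")
E
```

```text
clock: 24.65
eef_pos: [606.0, 60.7, 6.4]
eef_rot: [0.975, 0.224, -0.0, -0.0]
force: [0.3, -0.3, 0.6]
width: 69.3
p [606.1  60.6   6.4]
214 tooly -26.1 z 14.8
220 tooly -22.7 z 14.6
226 tooly -13.8 z -0.1
232 tooly -10.0 z -0.2
238 tooly -7.1 z 1.6
244 tooly -7.7 z 11.2
250 tooly -7.9 z 19.1
256 tooly -7.7 z 25.5
262 tooly -7.3 z 31.1
268 tooly -6.6 z 35.7
```

View pics/w14.png

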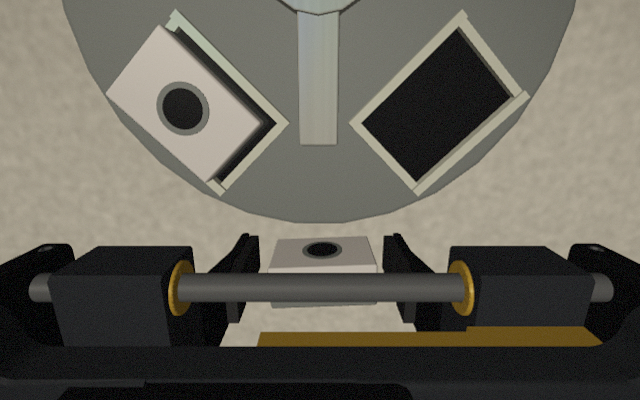

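It now stands on its long side with the port facing the carousel (port at (321,249)). Next I'll push its top outward so it topples port-up.

```bash
python3 -m inch '[[0.2,0,0,-0.02,0],[0.2,0,0,-0.05,0],[1,0,-0.013,-0.05,0],[1,0,-0.026,-0.05,0],[1,0,-0.026,-0.05,0],[1,0,-0.026,-0.05,0],[1,0,-0.026,-0.05,0],[1,0,-0.026,-0.04,0],[1,0,-0.026,-0.022,0],[1,0,-0.02,-0.022,0],[1,0,-0.014,-0.022,0],[1,0,-0.01,-0.022,0],[1,0,-0.006,-0.022,0],[1,0,-0.002,-0.022,0],[1,0,0.002,-0.022,0],[1,0,0.006,-0.022,0],[1,0,0.01,-0.022,0],[1,0,0.01,-0.022,0],[1,0,0,-0.022,0],[1,0,-0.01,-0.022,0]]'; python3 - <<'E'
from h import *
grab("wrist","w15")
E
```

```text
clock: 26.8
eef_pos: [601.3, 70.6, 28.6]
eef_rot: [0.975, 0.224, -0.0, -0.0]
force: [0.2, 0.5, 0.1]
width: 0.4
```

View pics/w15.png

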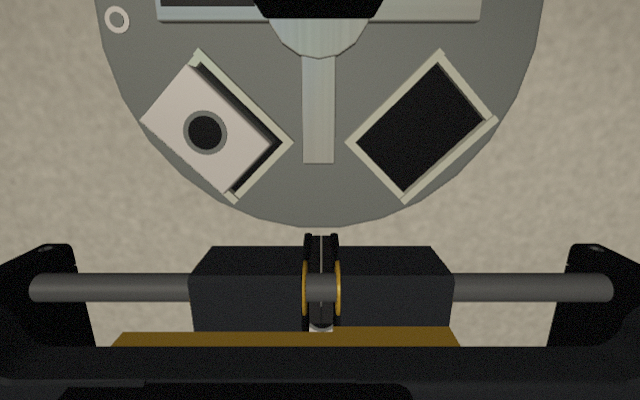

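Raise, back off and look.

```bash
python3 -m inch '[[0.5,0,-0.01,-0.04,0],[0,0,-0.02,-0.09,0],[0,0,-0.03,-0.14,0],[0,0,-0.03,-0.17,0],[0,0,-0.03,-0.17,0],[0,0,-0.03,-0.17,0]]'; python3 cas.py w16
```

```text
clock: 27.45
eef_pos: [588.7, 97.2, 198.9]
eef_rot: [0.974, 0.225, 0.001, 0.0]
force: [-1.3, 0.5, 0.0]
width: 40.1
[621.5  28.8] [50.8 36.9] long axis 26.0 z 21.9 hsv [ 18.  30. 168.] (299, 228, 44, 32)
[819.5 144.7] [61.  18.2] long axis 89.6 z 31.3 hsv [ 18.  34. 120.] (498, 205, 49, 54)
[552.6 167.3] [220.2 196.9] long axis 25.9 z 15.5 hsv [ 30.  25. 101.] (213, 0, 214, 198)
```

View pics/w16.png

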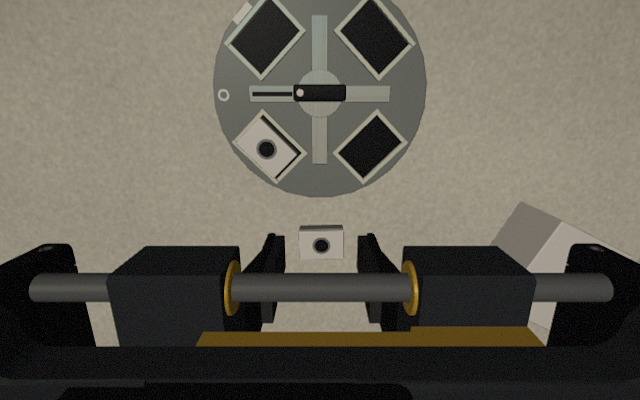

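The flip worked: the port is up at pixel (321,244), giving (621.5,28.8) with the long axis at 26°. I'll pick it up and place it in pocket 0.

```bash
python3 - <<'E'
from h import *
go(621.5,28.8,8,26)
E
```

```text
shift [0.0005 0.0755 0.1898] turn rad -0.001 (cur yaw 25.9) rows>=5 j7 -0.07
```

```bash
python3 -m inch '[[0,0.0005,0.03,0.03,0],[0,0.0005,0.06,0.07,0],[0,0.0005,0.0755,0.11,0],[0,0.0005,0.0755,0.15,0],[0,0.0005,0.0755,0.175,0],[0,0.0005,0.0755,0.189,0],[0,0.0005,0.0755,0.19,0],[1,0.0005,0.0755,0.19,0],[1,0.0005,0.0755,0.19,0],[1,0.0005,0.0755,0.19,0],[1,0.0005,0.0755,0.19,0],[1,0.0005,0.0755,0.19,0],[1,0.0005,0.0755,0.19,0],[1,0.0005,0.0755,0.19,0],[1,0.0005,0.0755,0.16,0],[1,0.0005,0.0755,0.135,0],[1,0.0005,0.0755,0.135,0]]'; python3 - <<'E'
from h import *
go(619.3,153.2,60,70.9)
E
```

```text
clock: 29.2
eef_pos: [624.1, 29.4, 66.9]
eef_rot: [0.975, 0.224, 0.002, 0.0]
force: [0.4, -0.3, -0.2]
width: 51.5
shift [ 0.0497 -0.1134  0.0069] turn rad -0.785 (cur yaw 25.9) rows>=6 j7 -0.04
```

```bash
python3 -m inch '[[1,0.008,-0.019,0,-0.13],[1,0.016,-0.038,0,-0.26],[1,0.024,-0.057,0,-0.4],[1,0.033,-0.076,0,-0.53],[1,0.042,-0.095,0,-0.66],[1,0.0497,-0.1134,0,-0.785],[1,0.0497,-0.1134,0,-0.785],[1,0.0497,-0.1134,0,-0.785]]';python3 - <<'E'
from h import *
go(619.3,153.2,60,70.9);w=grab("wrist","w17")
s,p,M=pose();print(p)
for r,b in __import__("car").pockets(w): print(np.round(r[0],1),np.round(r[1],1),b)
E
```

```text
clock: 30.0
eef_pos: [617.0, 152.5, 62.8]
eef_rot: [0.815, 0.579, -0.0, -0.0]
force: [0.2, -0.5, -0.1]
width: 51.7
shift [0.0014 0.0019 0.0028] turn rad -0.002 (cur yaw 70.8) rows>=1 j7 0.47
[617.32680166 151.5660598   62.89491746]
[572.9 251.2] [39.1 56.3] (409, 67, 70, 92)
```

View pics/w17.png

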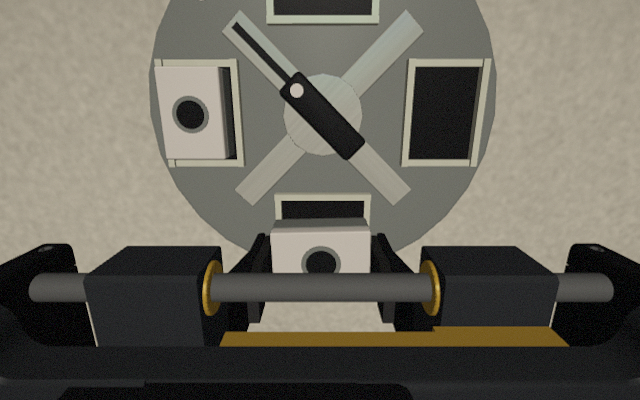

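```bash
python3 -m inch '[[1,0.0018,0.0014,0.015,0],[1,0.0018,0.0014,0.028,0],[1,0.0018,0.0014,0.033,0],[1,0.0018,0.0014,0.037,0],[1,0.0018,0.0014,0.039,0],[1,0.0018,0.0014,0.039,0]]'; python3 - <<'E'
from h import *
go(619.3,153.2,23,70.9)
E
```

```text
clock: 30.65
eef_pos: [619.3, 153.8, 24.6]
eef_rot: [0.815, 0.58, 0.0, -0.0]
force: [0.8, -0.7, -1.2]
width: 52.1
shift [-0.0006  0.0002  0.0016] turn rad -0.001 (cur yaw 70.9) rows>=1 j7 0.45
```

```bash
python3 -m inch '[[1,0,0,0.001,0],[1,0,0,0.001,0]]'; python3 -m inch '[[0.8,0,0,0,0],[0.5,0,0,0,0],[0.2,0,0,0,0],[0.2,0,0,0,0],[0.2,0,0,-0.03,0],[0,0,0,-0.08,0],[0,0,-0.03,-0.12,0],[0,0,-0.05,-0.15,0],[0,0,-0.05,-0.15,0]]'; python3 seat.py
```

```text
clock: 30.85
eef_pos: [619.6, 153.9, 24.0]
eef_rot: [0.815, 0.58, 0.0, 0.0]
force: [-0.1, -0.7, 1.4]
width: 51.7
clock: 31.75
eef_pos: [571.3, 173.3, 178.1]
eef_rot: [0.814, 0.581, 0.002, 0.001]
force: [0.9, -0.2, 0.1]
width: 85.9
0 z 36.8 tilt [ 0.03 -0.01] radial/tang off [-0.3  0.8] dims [51.9 35.9]
1 empty 0
2 empty 0
3 z 36.9 tilt [-0.001 -0.018] radial/tang off [-0.4 -0.7] dims [36.3 51.8]
```

Pockets 0 and 3 are seated. I'll check the remaining cassettes before going to the next one.

```bash
python3 - <<'E'
from h import *
t=grab("top","top20");im=t["image"];cv2.imwrite("pics/top20c.png",cv2.resize(im[70:290,200:510,::-1],None,fx=2.5,fy=2.5,interpolation=cv2.INTER_CUBIC))
go(600,-190,190,-20)
E
```

```text
shift [-0.331   0.1441 -0.0156] turn rad -1.555 (cur yaw 70.9) rows>=11 j7 0.50
```

View pics/top20c.png

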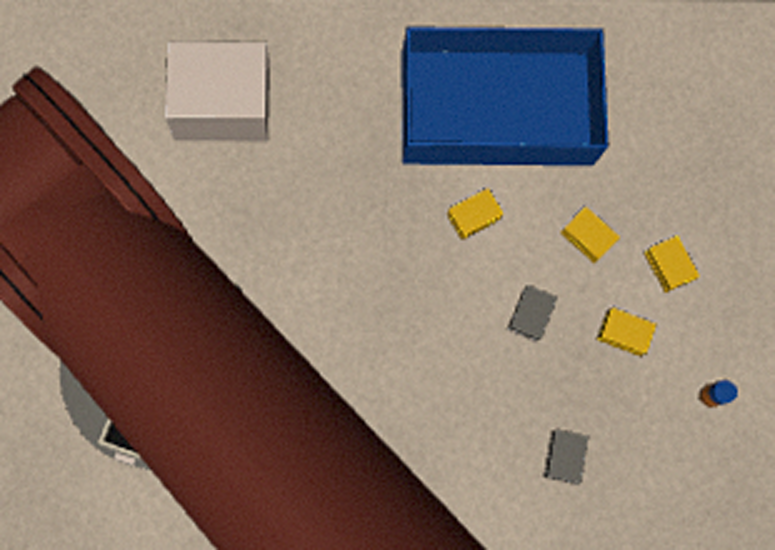

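The two remaining greys, at crop (533,312) and (567,456), haven't moved.

```bash
python3 -m inch '[[0,-0.03,0.013,-0.01,0.147],[0,-0.06,0.026,-0.015,0.294],[0,-0.09,0.04,-0.015,0.441],[0,-0.12,0.053,-0.015,0.588],[0,-0.15,0.066,-0.015,0.735],[0,-0.18,0.079,-0.015,0.882],[0,-0.21,0.092,-0.015,1.029],[0,-0.24,0.105,-0.015,1.176],[0,-0.27,0.118,-0.015,1.323],[0,-0.3,0.131,-0.015,1.47],[0,-0.331,0.144,-0.015,1.6],[0,-0.331,0.144,-0.015,1.6],[0,-0.331,0.144,-0.015,1.6]]'; python3 cas.py w21
```

```text
clock: 33.15
eef_pos: [599.0, -191.1, 186.7]
eef_rot: [0.983, -0.181, -0.001, -0.0]
force: [0.1, 0.5, 0.7]
width: 87.3
[ 652.  -395.3] [12.5 38.5] long axis -64.2 z 21.8 hsv [ 25. 255. 157.] (409, 307, 26, 25)
[ 586.3 -351.1] [15.3 35.3] long axis -20.7 z 22.0 hsv [ 25. 255. 158.] (345, 303, 30, 12)
[ 703.1 -297.7] [52.  37.5] long axis 46.4 z 21.7 hsv [ 25. 255. 159.] (422, 211, 46, 52)
[ 612.5 -230.6] [36.8 51.8] long axis -22.5 z 21.8 hsv [30. 23. 87.] (323, 194, 49, 35)
[ 857.1 -309.5] [96.2 14.3] long axis 0.2 z 30.8 hsv [107. 229.  59.] (544, 175, 96, 48)
[ 725.7 -169.9] [36.3 52.7] long axis -60.5 z 21.6 hsv [ 25. 255. 159.] (402, 90, 61, 61)
[ 792.  -202.6] [227.8  12.1] long axis 90.0 z 31.4 hsv [106. 231.  74.] (473, 4, 64, 225)
[ 926.3 -188.7] [118.3  12.1] long axis 89.5 z 17.0 hsv [107. 233.  68.] (625, 0, 15, 124)
```

View pics/w21.png

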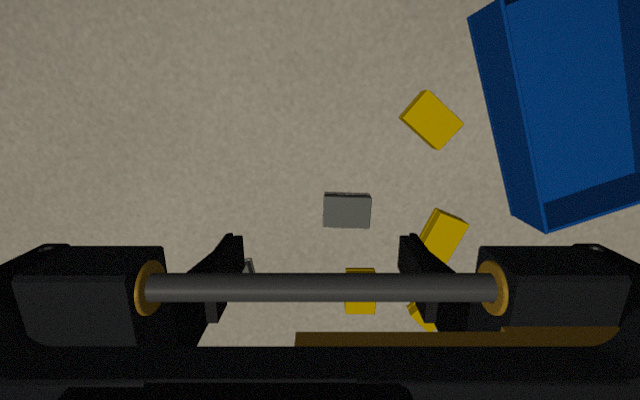

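```bash
python3 - <<'E'
from h import *
go(612.2,-230.3,10,-22)
E
```

```text
shift [0.0269 0.0336 0.1771] turn rad 0.022 (cur yaw -20.7) rows>=4 j7 -0.36
```

```bash
python3 -m inch '[[0,0.02,0.02,0.04,0.022],[0,0.027,0.0335,0.08,0.022],[0,0.027,0.0335,0.12,0.022],[0,0.027,0.0335,0.15,0.022],[0,0.027,0.0335,0.17,0.022],[0,0.027,0.0335,0.177,0.022],[0,0.027,0.0335,0.177,0.022],[1,0.027,0.0335,0.177,0.022],[1,0.027,0.0335,0.177,0.022],[1,0.027,0.0335,0.177,0.022],[1,0.027,0.0335,0.177,0.022],[1,0.027,0.0335,0.177,0.022],[1,0.027,0.0335,0.177,0.022],[1,0.027,0.0335,0.177,0.022]]'; python3 -m inch '[[1,0,0,-0.03,0],[1,0,0,-0.06,0],[1,0,0,-0.06,0],[1,0,0,-0.06,0]]'; python3 - <<'E'
from h import *
from seat import C
n=np.array([np.sin(np.radians(25.9)),-np.cos(np.radians(25.9))])
q=C+n*(112+4);print(q);go(q[0],q[1],60,25.9)
E
```

```text
clock: 34.6
eef_pos: [613.1, -230.9, 11.9]
eef_rot: [0.982, -0.191, 0.0, 0.0]
force: [-0.6, -1.0, 4.1]
width: 51.5
clock: 35.0
eef_pos: [613.2, -230.9, 71.9]
eef_rot: [0.982, -0.191, 0.0, 0.0]
force: [-0.1, 0.3, -2.0]
width: 51.2
[598.16900745  73.75129764]
shift [-0.1284 -0.2766  0.0118] turn rad -0.837 (cur yaw -22.1) rows>=7 j7 -0.39
```

```bash
python3 -m inch '[[1,-0.018,-0.04,0.002,-0.12],[1,-0.036,-0.079,0.004,-0.24],[1,-0.055,-0.118,0.006,-0.36],[1,-0.073,-0.158,0.008,-0.48],[1,-0.091,-0.197,0.01,-0.6],[1,-0.11,-0.237,0.011,-0.72],[1,-0.1284,-0.2766,0.011,-0.837],[1,-0.1284,-0.2766,0.011,-0.837],[1,-0.1284,-0.2766,0.011,-0.837]]';python3 - <<'E'
from h import *
go(598.17,73.75,27.5,25.9);w=grab("wrist","w22");s,p,M=pose()
for r in range(215,240,2):
    pass
e=[[320,r] for r in range(200,240)]
P=cloud(w);T=(P-p)@M
for r in range(206,272,4): print(r,T[r,310:330,1].mean().round(1),P[r,310:330,2].mean().round(1))
E
```

```text
clock: 35.9
eef_pos: [596.9, 75.2, 59.4]
eef_rot: [0.974, 0.225, -0.001, -0.0]
force: [0.5, -0.7, -1.7]
width: 51.5
shift [0.0006 0.0019 0.0319] turn rad 0.002 (cur yaw 26.0) rows>=1 j7 -0.14
206 -15.4 14.6
210 -12.6 15.0
214 -9.7 15.0
218 -19.5 50.8
222 -19.5 57.4
226 -19.6 63.6
230 -19.3 68.7
234 -17.3 69.3
238 -15.0 69.1
242 -12.8 69.3
246 -10.6 69.5
250 -8.2 69.2
254 -6.0 69.4
258 -7.4 76.9
262 -1.3 69.4
266 1.1 69.4
270 3.6 69.1
```

```bash
python3 -m inch '[[1,0.0006,0.0034,0.015,0],[1,0.0006,0.0034,0.026,0],[1,0.0006,0.0034,0.031,0],[1,0.0006,0.0034,0.0315,0],[1,0.0006,0.0034,0.0315,0],[0.35,0.0006,0.0034,0.0315,0],[0.3,0.0006,0.0034,0.0315,0],[0.3,0.0006,0.0034,0.0315,0],[0.3,0.0006,0.0034,0.0315,0]]'; python3 tilt.py | awk 'NR%3==1'; python3 - <<'E'
from h import *
from seat import C
s,p,M=pose();print("rim at tool y",112-(p[:2]-C)@M[:2,1]);grab("wrist","w23")
E
```

```text
clock: 36.85
eef_pos: [600.0, 71.1, 29.3]
eef_rot: [0.975, 0.224, 0.0, 0.0]
force: [0.4, 0.5, -0.5]
width: 60.4
p [600.   71.1  29.2]
214 tooly -18.2 z 15.0
220 tooly -14.4 z 14.8
226 tooly -13.8 z 23.2
232 tooly -11.2 z 25.8
238 tooly -9.4 z 30.0
244 tooly -7.3 z 33.4
250 tooly -5.1 z 36.3
256 tooly -1.8 z 36.8
262 tooly 3.6 z 33.3
268 tooly 9.7 z 28.8
rim at tool y -7.196052409780208
```

View pics/w23.png

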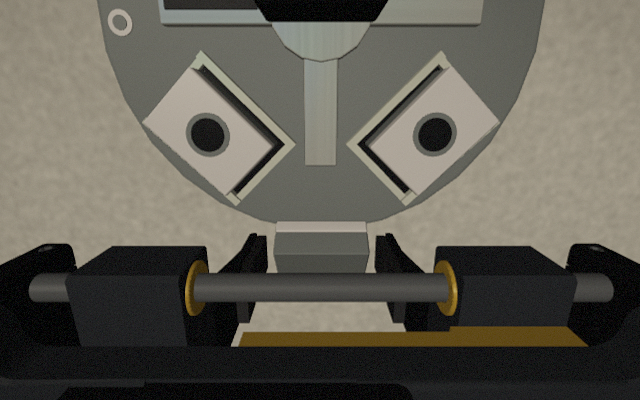

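Same effect with gravity alone: it leans at about 36°. Now I'll re-grip near the foot, lift it along its face, and release.

```bash
python3 -m inch '[[0.3,0,0.01,0.008,0],[0.3,0,0.02,0.018,0],[0.3,0,0.02,0.024,0],[0.3,0,0.02,0.026,0],[0.5,0,0.02,0.026,0],[0.5,0,0.02,0.026,0],[0.5,0,0.02,0.026,0],[0.5,0,0.02,0.026,0]]'; python3 tilt.py | awk 'NR%4==1';python3 -m inch '[[0.5,0,0,-0.004,0],[0.5,0,-0.003,-0.006,0],[0.5,0,-0.007,-0.006,0],[0.5,0,-0.007,-0.005,0],[0.5,0,-0.007,-0.005,0]]'; python3 tilt.py | awk 'NR%3==1';python3 - <<'E'
from h import *
from seat import C
s,p,M=pose();print("rim at tool y",112-(p[:2]-C)@M[:2,1])
E
```

```text
clock: 37.75
eef_pos: [608.7, 53.3, 3.3]
eef_rot: [0.975, 0.224, 0.0, 0.0]
force: [0.4, 0.8, 0.2]
width: 51.7
p [608.7  53.3   3.3]
216 tooly -30.5 z 27.5
224 tooly -28.0 z 31.4
232 tooly -25.5 z 34.8
240 tooly -22.9 z 37.6
248 tooly -17.7 z 34.6
256 tooly -11.4 z 30.0
264 tooly -5.0 z 25.8
clock: 38.3
eef_pos: [605.4, 59.5, 7.9]
eef_rot: [0.975, 0.224, -0.0, -0.0]
force: [0.1, -0.4, -0.6]
width: 52.0
p [605.4  59.4   7.9]
214 tooly -31.0 z 30.3
220 tooly -29.3 z 34.0
226 tooly -27.5 z 36.8
232 tooly -25.6 z 39.4
238 tooly -23.8 z 41.8
244 tooly -20.6 z 41.0
250 tooly -16.3 z 38.2
256 tooly -11.6 z 34.8
262 tooly -6.8 z 31.5
268 tooly -1.7 z 28.1
rim at tool y -20.081618492228728
```

```bash
python3 -m inch '[[0.5,0,-0.001,-0.0015,0],[0.5,0,-0.0018,-0.0015,0],[0.5,0,-0.0018,-0.0015,0],[0.3,0,-0.0018,-0.0015,0],[0.2,0,-0.0018,-0.0015,0],[0.2,0,-0.0018,-0.0015,0],[0.2,0,-0.0018,-0.0015,0],[0.2,0,-0.0018,-0.0015,0]]'; python3 tilt.py | awk 'NR%3==1';  python3 - <<'E'
from h import *
grab("wrist","w24")
E
```

```text
clock: 39.15
eef_pos: [604.8, 61.0, 9.6]
eef_rot: [0.975, 0.224, -0.0, -0.0]
force: [0.1, 0.8, -0.3]
width: 68.8
p [604.8  61.    9.6]
214 tooly -25.0 z 15.0
220 tooly -21.5 z 14.5
226 tooly -12.4 z -0.2
232 tooly -8.7 z -0.1
238 tooly -7.2 z 5.2
244 tooly -7.6 z 14.3
250 tooly -7.7 z 22.0
256 tooly -7.2 z 27.9
262 tooly -6.8 z 33.6
268 tooly -5.0 z 36.2
```

View pics/w24.png

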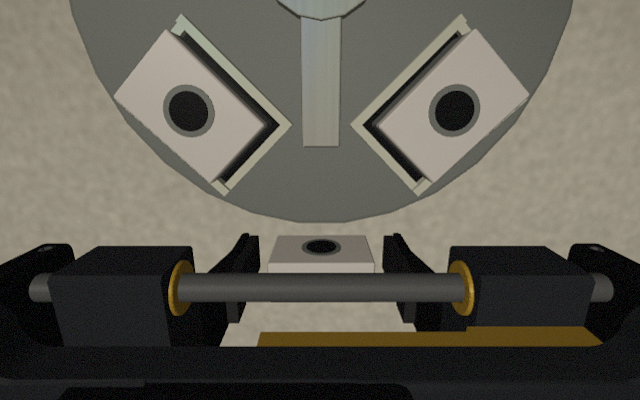

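It's standing with the port toward the carousel, as before. Same topple push.

```bash
python3 -m inch '[[0.2,0,0,-0.02,0],[0.2,0,0,-0.048,0],[1,0,-0.013,-0.048,0],[1,0,-0.026,-0.048,0],[1,0,-0.026,-0.048,0],[1,0,-0.026,-0.048,0],[1,0,-0.026,-0.048,0],[1,0,-0.026,-0.035,0],[1,0,-0.026,-0.019,0],[1,0,-0.02,-0.019,0],[1,0,-0.014,-0.019,0],[1,0,-0.01,-0.019,0],[1,0,-0.006,-0.019,0],[1,0,-0.002,-0.019,0],[1,0,0.002,-0.019,0],[1,0,0.006,-0.019,0],[1,0,0.01,-0.019,0],[1,0,0.01,-0.019,0],[1,0,0,-0.019,0],[1,0,-0.01,-0.019,0]]'; python3 -m inch '[[0.5,0,-0.01,-0.04,0],[0,0,-0.02,-0.09,0],[0,0,-0.03,-0.14,0],[0,0,-0.03,-0.17,0],[0,0,-0.03,-0.17,0],[0,0,-0.03,-0.17,0]]'; python3 cas.py w26; python3 seat.py
```

```text
clock: 41.25
eef_pos: [599.9, 71.1, 28.6]
eef_rot: [0.975, 0.224, -0.0, -0.0]
force: [-0.6, 0.3, 0.4]
width: 0.3
clock: 41.85
eef_pos: [587.0, 98.0, 198.9]
eef_rot: [0.974, 0.225, 0.0, 0.0]
force: [0.1, -0.3, -0.8]
width: 40.4
[618.8  30.7] [51.6 36.8] long axis 26.0 z 21.9 hsv [ 18.  31. 165.] (298, 228, 45, 31)
[819.5 144.8] [18.2 60.6] long axis -89.3 z 31.3 hsv [ 18.  34. 118.] (499, 206, 48, 54)
[552.2 168.1] [220.2 198. ] long axis 25.9 z 15.6 hsv [ 30.  25. 100.] (214, 0, 214, 199)
0 z 36.9 tilt [ 0.011 -0.007] radial/tang off [-0.1  0.8] dims [51.7 36.1]
1 empty 0
2 empty 0
3 z 37.0 tilt [-0.004 -0.014] radial/tang off [ 0.2 -0.9] dims [35.8 51.2]
```

View pics/w26.png

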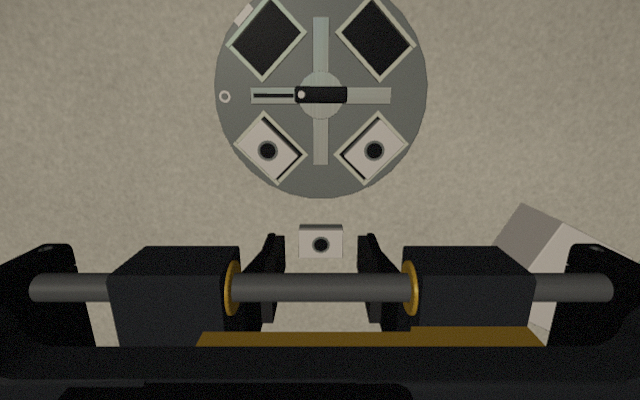

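Port up at (321,244), giving (618.8,30.7). I'll place this one in pocket 1, travelling high over the hub.

```bash
python3 - <<'E'
from h import *
go(618.9,30.3,8,26)
E
```

```text
shift [0.0003 0.0743 0.1892] turn rad -0.001 (cur yaw 25.9) rows>=5 j7 -0.09
```

```bash
python3 -m inch '[[0,0.0003,0.03,0.03,0],[0,0.0003,0.06,0.07,0],[0,0.0003,0.0743,0.11,0],[0,0.0003,0.0743,0.15,0],[0,0.0003,0.0743,0.175,0],[0,0.0003,0.0743,0.189,0],[0,0.0003,0.0743,0.189,0],[1,0.0003,0.0743,0.189,0],[1,0.0003,0.0743,0.189,0],[1,0.0003,0.0743,0.189,0],[1,0.0003,0.0743,0.189,0],[1,0.0003,0.0743,0.189,0],[1,0.0003,0.0743,0.189,0],[1,0.0003,0.0743,0.189,0]]'; python3 -m inch '[[1,0,0,-0.03,0],[1,0,0,-0.07,0],[1,0,0,-0.1,0],[1,0,0,-0.1,0]]'; python3 - <<'E'
from h import *
go(572.4,249.9,108,-19.1)
E
```

```text
clock: 43.35
eef_pos: [620.3, 30.2, 9.9]
eef_rot: [0.975, 0.224, 0.0, 0.0]
force: [-1.4, -1.4, 4.7]
width: 52.1
clock: 43.75
eef_pos: [622.3, 31.1, 113.9]
eef_rot: [0.975, 0.224, 0.003, 0.001]
force: [0.4, 0.3, -0.1]
width: 51.5
shift [ 0.0506 -0.2186  0.0057] turn rad 0.785 (cur yaw 25.9) rows>=6 j7 -0.03
```

```bash
python3 -m inch '[[1,0.008,-0.036,0,0.13],[1,0.016,-0.072,0,0.26],[1,0.025,-0.109,0,0.39],[1,0.033,-0.145,0,0.52],[1,0.042,-0.182,0,0.66],[1,0.05,-0.2186,0,0.785],[1,0.05,-0.2186,0.02,0.785],[1,0.05,-0.2186,0.05,0.785],[1,0.05,-0.2186,0.05,0.785],[1,0.05,-0.2186,0.05,0.785]]'; python3 - <<'E'
from h import *
go(572.4,249.9,60,-19.1);w=grab("wrist","w27");s,p,M=pose();print(p)
g=w["image"];cv2.imwrite("pics/w27c.png",cv2.resize(g[150:310,200:440,::-1],None,fx=3,fy=3))
X=onz(w,[[321,264]],p[2]+14);print(((X-p)@M).round(1))
P=cloud(w);T=(P-p)@M
for r in range(206,260,4): print(r,T[r,285:295,1].mean().round(1),P[r,285:295,2].mean().round(1))
E
```

```text
clock: 44.75
eef_pos: [569.1, 248.4, 59.2]
eef_rot: [0.986, -0.166, -0.001, 0.0]
force: [-0.0, 0.1, 0.2]
width: 51.5
shift [ 0.0027 -0.0025 -0.0008] turn rad 0.000 (cur yaw -19.1) rows>=1 j7 -1.15
[569.78515302 248.82105156  60.23810384]
[[ -1.2  -0.1 -14. ]]
206 -12.9 15.8
210 -9.9 15.4
214 -7.0 15.3
218 -16.9 50.8
222 -17.0 57.9
226 -16.6 62.8
230 -17.0 69.3
234 -15.5 71.2
238 -13.2 71.1
242 -11.1 71.2
246 -8.9 71.3
250 -6.5 71.1
254 -4.2 71.2
258 -2.0 71.3
```

View pics/w27.png

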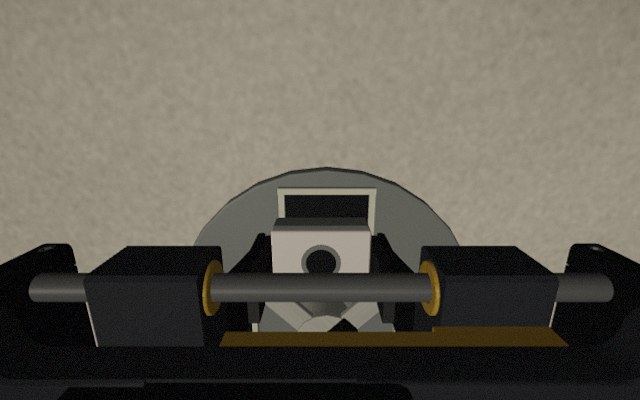

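```bash
python3 -m inch '[[1,0.0024,-0.0025,0.012,0],[1,0.0024,-0.0025,0.024,0],[1,0.0024,-0.0025,0.03,0],[1,0.0024,-0.0025,0.033,0],[1,0.0024,-0.0025,0.034,0],[1,0.0024,-0.0025,0.034,0]]'; python3 - <<'E'
from h import *
go(572.4,249.9,23,-19.1);print(status.sense()["force"])
E
```

```text
clock: 45.4
eef_pos: [572.6, 250.5, 25.6]
eef_rot: [0.986, -0.166, -0.0, -0.0]
force: [0.3, 0.1, -1.0]
width: 51.4
shift [-0.      0.0006  0.0026] turn rad 0.000 (cur yaw -19.1) rows>=1 j7 -1.18
[ 0.27219353  0.14794901 -0.97253262]
```

```bash
python3 -m inch '[[1,0,0.0003,0.001,0],[1,0,0.0003,0.001,0]]'; python3 -m inch '[[0.8,0,0,0,0],[0.5,0,0,0,0],[0.2,0,0,0,0],[0.2,0,0,0,0],[0.2,0,0,-0.03,0],[0,0,0,-0.08,0],[0,0,-0.03,-0.12,0],[0,0,-0.05,-0.15,0],[0,0,-0.05,-0.15,0]]'; python3 seat.py; python3 - <<'E'
from h import *
grab("wrist","w28");go(480,-215,200,0)
E
```

```text
clock: 45.6
eef_pos: [572.8, 250.3, 25.0]
eef_rot: [0.986, -0.166, 0.0, -0.0]
force: [-0.6, 0.4, 1.0]
width: 51.7
clock: 46.5
eef_pos: [590.0, 301.8, 179.6]
eef_rot: [0.986, -0.164, 0.002, -0.003]
force: [0.4, 0.6, 0.3]
width: 85.8
0 z 37.1 tilt [0.027 0.023] radial/tang off [ -0.1 -11.5] dims [26.3 35.8]
1 z 37.0 tilt [-0.013 -0.033] radial/tang off [0.6 1. ] dims [36.1 51.7]
2 empty 0
3 empty 0
shift [ 0.0644  0.5202 -0.0255] turn rad -0.332 (cur yaw -19.0) rows>=11 j7 -1.15
```

View pics/w28.png

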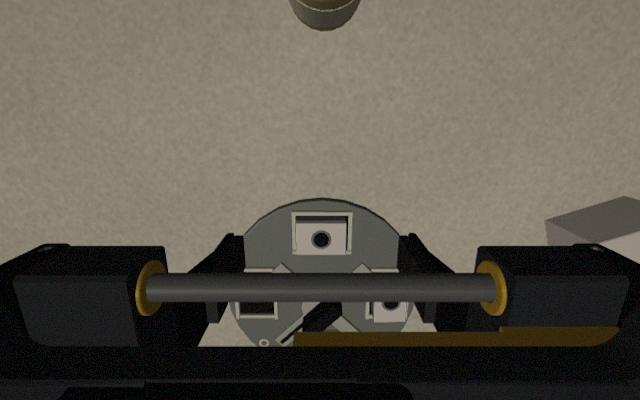

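```bash
python3 - <<'E'
from h import *
go(465,-222,190,-10)
E
```

```text
shift [ 0.0525  0.5317 -0.0155] turn rad -0.158 (cur yaw -19.0) rows>=11 j7 -1.15
```

```bash
python3 -m inch '[[0,0.004,0.044,-0.015,-0.02],[0,0.009,0.088,-0.015,-0.04],[0,0.013,0.132,-0.015,-0.06],[0,0.018,0.177,-0.015,-0.08],[0,0.022,0.221,-0.015,-0.1],[0,0.026,0.266,-0.015,-0.12],[0,0.031,0.31,-0.015,-0.14],[0,0.035,0.354,-0.015,-0.158],[0,0.04,0.4,-0.015,-0.158],[0,0.044,0.443,-0.015,-0.158],[0,0.048,0.487,-0.015,-0.158],[0,0.0525,0.5317,-0.015,-0.158],[0,0.0525,0.5317,-0.015,-0.158],[0,0.0525,0.5317,-0.015,-0.158]]'; python3 cas.py w29
```

```text
clock: 48.0
eef_pos: [462.8, -223.6, 188.0]
eef_rot: [0.996, -0.089, -0.001, -0.001]
force: [0.5, 1.4, 0.2]
width: 87.3
[ 524.2 -419.2] [14.6 23.8] long axis -10.1 z 19.1 hsv [ 16. 206.  72.] (389, 319, 20, 13)
[ 593.5 -329.6] [44.6 37.9] long axis 69.0 z 21.6 hsv [ 25. 255. 152.] (433, 232, 40, 41)
[ 455.1 -262.6] [36.3 52.1] long axis -10.2 z 21.8 hsv [30. 24. 82.] (298, 201, 48, 34)
[ 701.7 -297.8] [52.  39.7] long axis 46.2 z 21.4 hsv [ 25. 255. 150.] (519, 183, 60, 55)
[ 724.6 -170.4] [38.3 52.9] long axis -60.5 z 21.3 hsv [ 25. 255. 146.] (543, 51, 62, 67)
[ 785.4 -232.1] [ 15.8 167.5] long axis -84.4 z 18.1 hsv [107. 232.  67.] (623, 45, 17, 165)
```

View pics/w29.png

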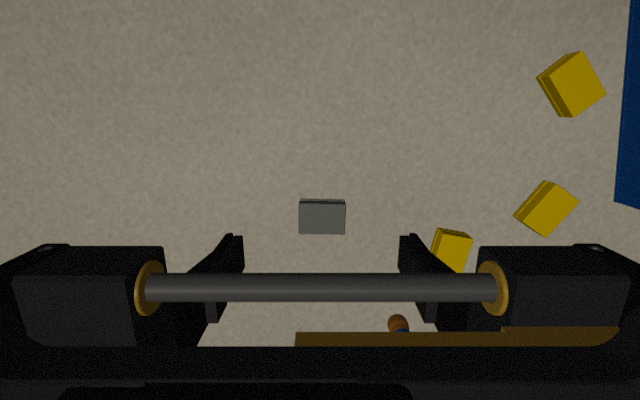

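The last grey plain face is at (322,216), giving (455.2,-262.5) at -10°.

```bash
python3 - <<'E'
from h import *
go(455.3,-262.5,10,-10.2)
E
```

```text
shift [-0.0008  0.0414  0.1783] turn rad 0.002 (cur yaw -10.1) rows>=4 j7 0.10
```

```bash
python3 -m inch '[[0,-0.001,0.02,0.04,0],[0,-0.001,0.041,0.08,0],[0,-0.001,0.041,0.12,0],[0,-0.001,0.041,0.15,0],[0,-0.001,0.041,0.17,0],[0,-0.001,0.041,0.178,0],[0,-0.001,0.041,0.178,0],[1,-0.001,0.041,0.178,0],[1,-0.001,0.041,0.178,0],[1,-0.001,0.041,0.178,0],[1,-0.001,0.041,0.178,0],[1,-0.001,0.041,0.178,0],[1,-0.001,0.041,0.178,0],[1,-0.001,0.041,0.178,0]]'; python3 -m inch '[[1,0,0,-0.03,0],[1,0,0,-0.05,0],[1,0,0,-0.05,0],[1,0,0,-0.05,0]]'; python3 - <<'E'
from h import *
go(598.7,72.7,60,25.9)
E
```

```text
clock: 49.45
eef_pos: [456.7, -262.7, 11.8]
eef_rot: [0.996, -0.087, 0.0, 0.0]
force: [-0.9, 0.4, 4.3]
width: 51.7
clock: 49.85
eef_pos: [456.5, -262.7, 61.5]
eef_rot: [0.996, -0.088, 0.0, 0.0]
force: [-0.2, 0.4, -0.3]
width: 51.6
shift [ 0.0815 -0.3551  0.0013] turn rad -0.627 (cur yaw -10.0) rows>=8 j7 0.06
```

```bash
python3 -m inch '[[1,0.009,-0.039,0,-0.07],[1,0.018,-0.079,0,-0.14],[1,0.027,-0.118,0,-0.21],[1,0.036,-0.158,0,-0.28],[1,0.045,-0.197,0,-0.35],[1,0.054,-0.237,0,-0.42],[1,0.063,-0.276,0,-0.49],[1,0.072,-0.316,0,-0.56],[1,0.0815,-0.3551,0.001,-0.627],[1,0.0815,-0.3551,0.001,-0.627],[1,0.0815,-0.3551,0.001,-0.627],[1,0.0815,-0.3551,0.001,-0.627]]';python3 - <<'E'
from h import *
from seat import C
w=grab("wrist","w30");s,p,M=pose();print(s["width"],p,"rim at",112-(p[:2]-C)@M[:2,1])
go(598.17,73.75,27.5,25.9)
P=cloud(w);T=(P-p)@M
for r in range(214,256,4): print(r,T[r,300:320,1].mean().round(1),P[r,300:320,2].mean().round(1))
E
```

```text
clock: 51.05
eef_pos: [598.0, 71.8, 59.4]
eef_rot: [0.975, 0.223, -0.001, 0.0]
force: [0.7, -0.7, -0.6]
width: 51.8
51.78488449010336 [598.11584997  71.39789325  59.69340471] rim at -6.095690476374301
shift [ 0.0011 -0.0021  0.0322] turn rad -0.002 (cur yaw 25.8) rows>=1 j7 -0.09
214 -7.8 13.5
218 -18.0 50.4
222 -18.1 57.2
226 -18.0 63.2
230 -17.9 68.5
234 -16.0 69.3
238 -13.7 69.3
242 -11.5 69.3
246 -9.2 69.2
250 -6.9 69.3
254 -4.6 69.3
```

```bash
python3 -m inch '[[1,0.0006,-0.0015,0.015,0],[1,0.0006,-0.0015,0.026,0],[1,0.0006,-0.0015,0.031,0],[1,0.0006,-0.0015,0.0315,0],[1,0.0006,-0.0015,0.0315,0],[0.35,0.0006,-0.0015,0.0315,0],[0.3,0.0006,-0.0015,0.0315,0],[0.3,0.0006,-0.0015,0.0315,0],[0.3,0.0006,-0.0015,0.0315,0]]'; python3 tilt.py | awk 'NR%3==1'; python3 - <<'E'
from h import *
from seat import C
s,p,M=pose();print("rim at tool y",112-(p[:2]-C)@M[:2,1])
E
```

```text
clock: 52.0
eef_pos: [598.7, 74.6, 29.3]
eef_rot: [0.975, 0.224, 0.0, 0.0]
force: [0.6, -0.1, -0.4]
width: 60.7
p [598.6  74.5  29.2]
214 tooly -18.2 z 14.8
220 tooly -14.4 z 14.7
226 tooly -10.6 z 14.8
232 tooly -6.7 z 14.7
238 tooly 3.6 z -0.3
244 tooly 7.9 z -0.2
250 tooly 12.1 z 0.1
256 tooly 11.6 z 9.9
262 tooly 10.8 z 19.5
268 tooly 10.3 z 27.8
rim at tool y -3.497747080050189
```

```bash
python3 - <<'E'
from h import *
grab("wrist","w31");grab("scene","s31")
E
```

```text
(no output)
```

View pics/w31.png

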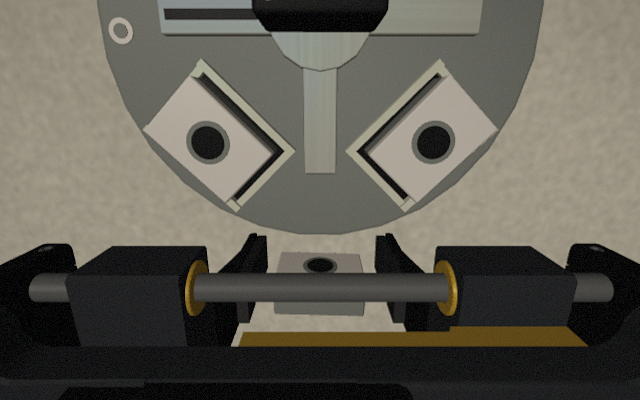

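It went all the way to standing in one release; the port faces the carousel at (320,265). I'll raise, close and topple.

```bash
python3 -m inch '[[0.3,0,0,-0.025,0],[0.3,0,-0.004,-0.05,0],[1,0,-0.008,-0.05,0],[1,0,-0.008,-0.05,0],[1,0,-0.008,-0.05,0],[1,0,-0.008,-0.05,0],[1,0,-0.008,-0.02,0],[1,0,-0.008,0.0,0],[1,0,-0.003,0,0],[1,0,0.002,0,0],[1,0,0.006,0,0],[1,0,0.01,0,0],[1,0,0.014,0,0],[1,0,0.018,0,0],[1,0,0.022,0,0],[1,0,0.026,0,0],[1,0,0.028,0,0],[1,0,0.028,0,0],[1,0,0.015,0,0],[1,0,0.005,0,0]]'; python3 -m inch '[[0.5,0,-0.01,-0.04,0],[0,0,-0.025,-0.09,0],[0,0,-0.035,-0.14,0],[0,0,-0.04,-0.17,0],[0,0,-0.04,-0.17,0],[0,0,-0.04,-0.17,0]]'; python3 cas.py w32; python3 seat.py
```

```text
clock: 54.15
eef_pos: [599.9, 71.7, 29.1]
eef_rot: [0.975, 0.224, -0.0, -0.0]
force: [-0.2, 0.3, -0.0]
width: 0.4
clock: 54.75
eef_pos: [582.9, 107.2, 199.4]
eef_rot: [0.974, 0.225, 0.001, 0.0]
force: [0.1, -1.1, -0.5]
width: 40.4
[620.2  24.9] [51.7 37.3] long axis 24.2 z 21.9 hsv [ 18.  31. 166.] (297, 239, 45, 32)
[819.7 149.3] [51.2 18.9] long axis 89.6 z 31.0 hsv [ 18.  34. 118.] (501, 215, 44, 46)
[549.8 172.9] [220.  207.8] long axis 26.0 z 15.8 hsv [ 29.  25. 102.] (215, 0, 211, 207)
0 z 36.9 tilt [ 0.008 -0.002] radial/tang off [-0.1  0.7] dims [51.7 36.3]
1 z 36.9 tilt [0.004 0.014] radial/tang off [-0.9  0.6] dims [36.2 51.8]
2 empty 0
3 z 37.0 tilt [-0.006 -0.016] radial/tang off [-0.2 -0.6] dims [36.4 51.7]
```

View pics/w32.png

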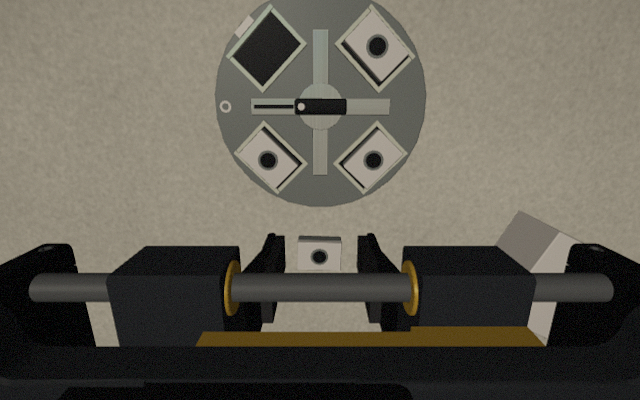

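Port up at (319,256), giving (620.2,25.0) with the long axis at 24.2°. This one goes in pocket 2.

```bash
python3 - <<'E'
from h import *
go(620.3,24.7,8,24.4)
E
```

```text
shift [-0.0011  0.0898  0.1897] turn rad 0.027 (cur yaw 25.9) rows>=5 j7 -0.05
```

```bash
python3 -m inch '[[0,-0.001,0.03,0.03,0.027],[0,-0.001,0.06,0.07,0.027],[0,-0.001,0.0895,0.11,0.027],[0,-0.001,0.0895,0.15,0.027],[0,-0.001,0.0895,0.175,0.027],[0,-0.001,0.0895,0.189,0.027],[0,-0.001,0.0895,0.19,0.027],[1,-0.001,0.0895,0.19,0.027],[1,-0.001,0.0895,0.19,0.027],[1,-0.001,0.0895,0.19,0.027],[1,-0.001,0.0895,0.19,0.027],[1,-0.001,0.0895,0.19,0.027],[1,-0.001,0.0895,0.19,0.027],[1,-0.001,0.0895,0.19,0.027]]'; python3 -m inch '[[1,0,0,-0.03,0],[1,0,0,-0.07,0],[1,0,0,-0.1,0],[1,0,0,-0.1,0]]'; python3 - <<'E'
from h import *
go(475.7,203,108,70.9)
E
```

```text
clock: 56.25
eef_pos: [621.7, 25.0, 9.5]
eef_rot: [0.978, 0.211, 0.0, 0.0]
force: [-1.9, -0.4, 3.9]
width: 51.4
clock: 56.65
eef_pos: [623.8, 25.9, 113.5]
eef_rot: [0.977, 0.211, 0.003, 0.001]
force: [0.1, 0.5, -1.1]
width: 51.9
shift [-0.0619 -0.2225  0.0046] turn rad -0.812 (cur yaw 24.4) rows>=6 j7 0.00
```

```bash
python3 -m inch '[[1,-0.01,-0.037,0,-0.135],[1,-0.02,-0.074,0,-0.27],[1,-0.03,-0.111,0,-0.405],[1,-0.04,-0.148,0,-0.54],[1,-0.05,-0.185,0,-0.68],[1,-0.06,-0.2215,0,-0.812],[1,-0.06,-0.2215,0.02,-0.812],[1,-0.06,-0.2215,0.05,-0.812],[1,-0.06,-0.2215,0.05,-0.812],[1,-0.06,-0.2215,0.05,-0.812]]'; python3 - <<'E'
from h import *
go(475.7,203,60,70.9);w=grab("wrist","w33");s,p,M=pose();print(p)
go(475.7,203,60,70.9)
P=cloud(w);T=(P-p)@M
for r in range(206,260,4): print(r,T[r,285:295,1].mean().round(1),P[r,285:295,2].mean().round(1))
E
```

```text
clock: 57.65
eef_pos: [474.9, 202.2, 59.0]
eef_rot: [0.815, 0.58, -0.001, -0.001]
force: [0.4, 0.4, 0.5]
width: 51.4
shift [ 0.001   0.0005 -0.001 ] turn rad -0.000 (cur yaw 70.9) rows>=1 j7 0.36
[475.62698339 202.46617086  59.74826285]
shift [ 0.0005 -0.0001 -0.0003] turn rad -0.000 (cur yaw 70.9) rows>=1 j7 0.36
206 -14.2 15.1
210 -11.5 15.5
214 -8.4 15.0
218 -5.7 15.4
222 -17.9 56.6
226 -17.8 62.5
230 -17.9 68.4
234 -16.9 71.3
238 -14.8 71.6
242 -12.4 71.3
246 -10.1 71.1
250 -7.8 71.1
254 -5.6 71.2
258 -3.4 71.5
```

View pics/w33.png

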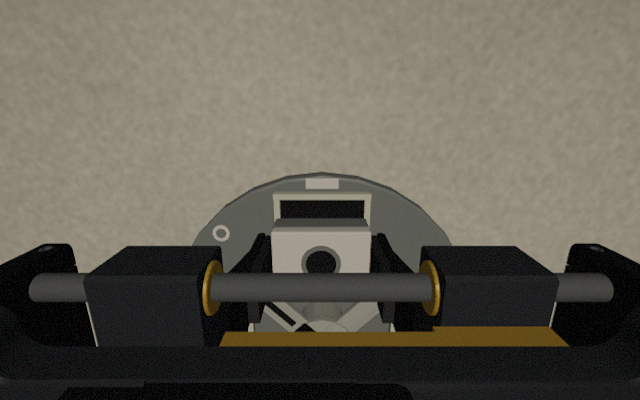

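Aligned. I'll descend.

```bash
python3 -m inch '[[1,0.0007,0.0002,0.012,0],[1,0.0007,0.0002,0.024,0],[1,0.0007,0.0002,0.03,0],[1,0.0007,0.0002,0.033,0],[1,0.0007,0.0002,0.034,0],[1,0.0007,0.0002,0.034,0]]'; python3 - <<'E'
from h import *
go(475.7,203,23,70.9)
E
python3 -m inch '[[1,0,0,0.001,0],[1,0,0,0.001,0]]'
```

```text
clock: 58.3
eef_pos: [475.8, 202.9, 25.1]
eef_rot: [0.815, 0.58, -0.0, -0.0]
force: [0.7, 0.3, -0.5]
width: 51.7
shift [ 0.     -0.0002  0.0021] turn rad -0.000 (cur yaw 70.9) rows>=1 j7 0.32
clock: 58.5
eef_pos: [476.1, 202.9, 24.4]
eef_rot: [0.815, 0.58, 0.0, 0.0]
force: [-0.3, -0.0, 2.3]
width: 51.9
```

```bash
python3 -m inch '[[0.8,0,0,0,0],[0.5,0,0,0,0],[0.2,0,0,0,0],[0.2,0,0,0,0],[0.2,0,0,-0.03,0],[0,0,0,-0.08,0],[0,0,0.01,-0.13,0],[0,0,0.02,-0.18,0],[0,0,0.02,-0.2,0],[0,0,0.02,-0.2,0]]'; python3 seat.py; python3 - <<'E'
from h import *
grab("wrist","w34");t=grab("top","top34")
E
```

```text
clock: 59.5
eef_pos: [496.4, 196.9, 227.3]
eef_rot: [0.815, 0.58, 0.002, 0.001]
force: [-0.0, 0.1, -0.6]
width: 86.8
0 z 36.3 tilt [ 0.359 -0.121] radial/tang off [-14.9   0.4] dims [51.2  8.3]
1 z 36.7 tilt [0.01  0.006] radial/tang off [-0.9  1.2] dims [36.2 51.9]
2 z 36.9 tilt [ 0.01  -0.006] radial/tang off [-0.3 -0.3] dims [51.8 34.9]
3 z 36.9 tilt [ 0.007 -0.02 ] radial/tang off [-0.2 -1.5] dims [36.1 51.9]
```

View pics/w34.png

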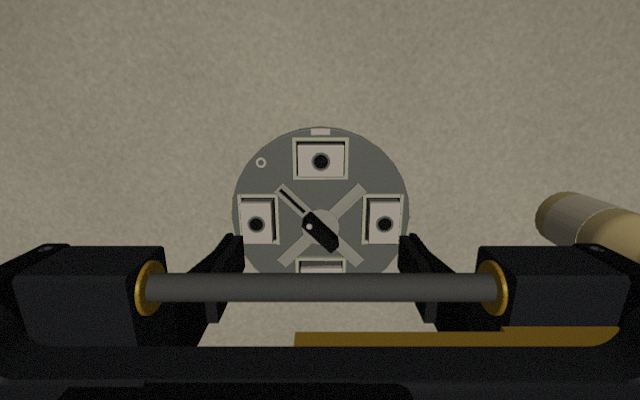

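View pics/top34.png

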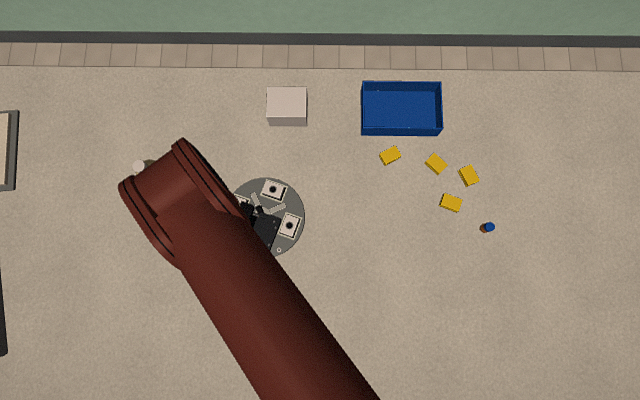

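All four ports are up and seated in their pockets, and only the yellow decoys are left on the bench. Next: grip the bar (jaw yaw 115.9°) and turn it clockwise 45°.

```bash
python3 - <<'E'
from h import *
go(548.7,178.2,51,115.9)
E
```

```text
shift [0.0014 0.0573 0.172 ] turn rad -0.786 (cur yaw 70.9) rows>=6 j7 0.55
```

```bash
python3 -m inch '[[0,0.001,0.02,0,-0.13],[0,0.001,0.04,0,-0.26],[0,0.001,0.057,0,-0.4],[0,0.001,0.057,0,-0.53],[0,0.001,0.057,0,-0.66],[0,0.001,0.057,0,-0.786],[0,0.001,0.057,0,-0.786],[0,0.001,0.057,0.03,-0.786],[0,0.001,0.057,0.06,-0.786]]'; python3 cas.py w35 | head -0; python3 - <<'E'
from h import *
s,p,M=pose();w=grab("wrist","w35");P=cloud(w)
b=(P[...,2]>62)&(P[...,2]<85);b[:,:250]=0;b[:,400:]=0;b[:150]=0;b[245:]=0
ys,xs=np.nonzero(b);print(len(ys),P[b].mean(0) if len(ys) else 0)
if len(ys): r=cv2.minAreaRect(onz(w,np.c_[xs,ys],73)[:,:2].astype(np.float32));print(r)
go(548.7,178.2,51,115.9)
E
```

```text
clock: 60.55
eef_pos: [548.8, 178.6, 162.8]
eef_rot: [0.532, 0.847, 0.0, 0.0]
force: [-0.1, -0.5, -0.8]
width: 87.3
936 [546.50739193 177.4921194   72.30691494]
((546.6497192382812, 177.55322265625), (47.18120574951172, 13.421719551086426), 25.65135955810547)
shift [0.     0.0031 0.1088] turn rad -0.003 (cur yaw 115.7) rows>=3 j7 1.26Exception ignored on flushing sys.stdout:
BrokenPipeError: [Errno 32] Broken pipe
```

View pics/w35.png

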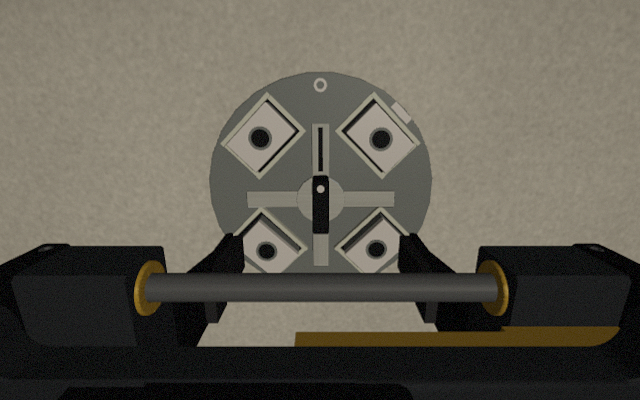

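The striped claw points at the open ring at (320,85), and all four ports are visible. I'll descend and grip.

```bash
python3 -m inch '[[0,0,0.001,0.04,0],[0,0,0.002,0.08,0],[0,0,0.002,0.105,0],[0,0,0.002,0.109,0],[0.5,0,0.002,0.109,0],[1,0,0.002,0.109,0],[1,0,0.002,0.109,0],[1,0,0.002,0.109,0],[1,0,0.002,0.109,0],[1,0,0.002,0.109,0],[1,0,0.002,0.109,0],[1,0,0.002,0.109,0],[1,0,0.002,0.109,0],[1,0,0.002,0.109,0]]'; python3 -m inch '[[1,0,0,0,0],[1,0,0,0,0]]'; python3 - <<'E'
from h import *
go(548,178,51,70.9)
E
```

```text
clock: 62.05
eef_pos: [550.7, 179.3, 55.0]
eef_rot: [0.531, 0.848, -0.0, -0.0]
force: [2.2, -5.1, 0.4]
width: 15.2
clock: 62.25
eef_pos: [551.0, 178.8, 55.1]
eef_rot: [0.531, 0.848, -0.0, 0.0]
force: [0.8, -2.9, 0.6]
width: 14.0
shift [ 0.0006 -0.003   0.0041] turn rad 0.785 (cur yaw 115.9) rows>=6 j7 1.18
```

```bash
python3 -m inch '[[1,0,-0.001,0,0],[1,0,-0.002,0,0],[1,0,-0.002,0,0.08],[1,0,-0.002,0,0.16],[1,0,-0.002,0,0.24],[1,0,-0.002,0,0.32],[1,0,-0.002,0,0.4]]'; python3 -m inch '[[1,0,0,0,0.08],[1,0,0,0,0.16],[1,0,0,0,0.24],[1,0,0,0,0.32],[1,0,0,0,0.38],[1,0,0,0,0.38]]'; python3 - <<'E'
from h import *
print(status.sense()["moment"]);go(548,178,51,70.9)
E
```

```text
clock: 62.95
eef_pos: [551.2, 177.7, 55.1]
eef_rot: [0.69, 0.724, 0.001, 0.001]
force: [10.9, -2.0, -7.1]
width: 13.7
clock: 63.55
eef_pos: [551.1, 176.6, 55.1]
eef_rot: [0.814, 0.581, 0.001, 0.001]
force: [8.8, -5.6, -5.1]
width: 14.0
[-1.00070684e+00 -2.15231930e+00  3.08687510e-04]
shift [ 0.0003 -0.0034  0.0041] turn rad 0.001 (cur yaw 71.0) rows>=1 j7 0.48
```

```bash
python3 -m inch '[[1,0,0,0,0.04],[1,0,0,0,0.07],[1,0,0,0,0.07]]'; python3 - <<'E'
from h import *
print(status.sense()["moment"]);go(548,178,51,70.9)
E
python3 -m inch '[[1,0,0,0,-0.04],[0,0,0,0,-0.05],[0,0,0,0,-0.05],[0,0,0,0,-0.05],[0,0,0,0,-0.05],[0,0,0,0,-0.05],[0,0,0,-0.04,-0.05],[0,0,0,-0.09,-0.05],[0,0,-0.02,-0.14,-0.05],[0,0,-0.03,-0.17,-0.05],[0,0,-0.03,-0.17,-0.05]]'; python3 seat.py;  python3 - <<'E'
from h import *
from seat import C
s,p,M=pose();w=grab("wrist","w36");P=cloud(w)
b=(P[...,2]>62)&(P[...,2]<85);b[:,:250]=0;b[:,400:]=0;b[:120]=0;b[245:]=0
ys,xs=np.nonzero(b);r=cv2.minAreaRect(onz(w,np.c_[xs,ys],73)[:,:2].astype(np.float32));print(r)
E
```

```text
clock: 63.85
eef_pos: [550.8, 176.7, 55.1]
eef_rot: [0.833, 0.553, 0.001, 0.001]
force: [8.1, -5.9, -3.9]
width: 14.0
[-1.22235753 -1.93084639  0.63054485]
shift [ 0.0001 -0.0031  0.0041] turn rad -0.066 (cur yaw 67.1) rows>=1 j7 0.42
clock: 64.95
eef_pos: [521.7, 192.9, 230.0]
eef_rot: [0.818, 0.575, 0.003, 0.001]
force: [-0.6, -0.4, 0.1]
width: 83.1
0 z 36.7 tilt [-0.001 -0.   ] radial/tang off [-1.4  1. ] dims [52.4 35.8]
1 z 36.8 tilt [-0.001 -0.043] radial/tang off [-0.5  0.7] dims [35.8 51.7]
2 z 37.0 tilt [ 0.029 -0.011] radial/tang off [-1.   0.1] dims [51. 36.]
3 z 37.0 tilt [0.016 0.023] radial/tang off [-0.1 -1.4] dims [36.2 51.6]
((546.090576171875, 178.49586486816406), (13.76976490020752, 47.87569808959961), 70.22429656982422)
```

View pics/w36.png

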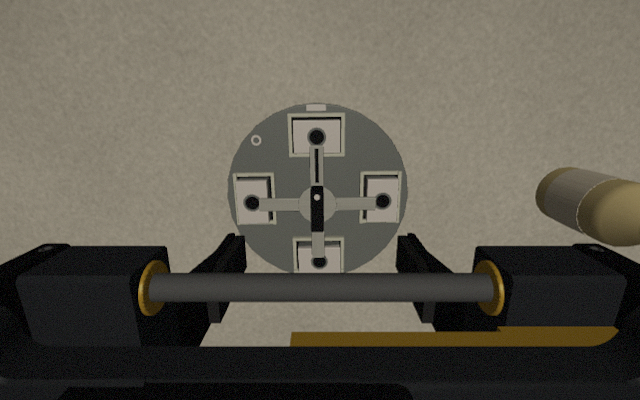

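The collar bar turned from 25.65° to -19.8° (about 0.79 rad). The striped claw now points at the locked bar at (316,107), and all four cassettes sit at z≈37. One last look at the bystanders, then I'll hand in.

```bash
python3 - <<'E'
from h import *
from bench import close_job
s=grab("scene","s40")
print(status.sense()["clock"],status.sense()["force"],status.sense()["qd"].round(3))
P=cloud(s);o=cv2.imread("pics/scene0.png")[:,:,::-1].astype(int);d=abs(s["image"].astype(int)-o).sum(2)
print("vial diff",d[180:208,130:155].mean(),"bottle diff",d[180:235,478:515].mean())
E
```

```text
65.1 [-0.72872249 -1.25437268 -0.31725547] [-0.003  0.019  0.014  0.011  0.002 -0.     0.002]
vial diff 6.99 bottle diff 6.118427518427518
```

View pics/s40.png

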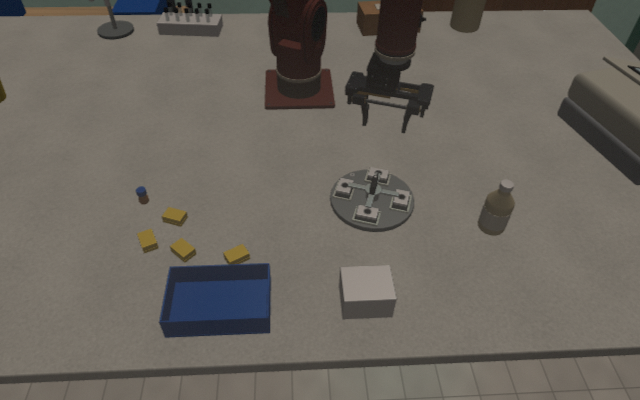

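The scene view shows four cassettes with ports up under the claws of the carousel at (372,198). The vial (141,194) and bottle (495,208) haven't moved, the decoys are untouched, and the gripper is clear.

```bash
python3 -c "
from bench import close_job
print(close_job())"
```

```text
the job is handed in; nothing more can be done
None
```

I opened the collar, loaded all four cassettes port-up into their own pockets, turned the collar home to the locked mark and let go. I handed the job in at about 65 s of the 210 s allowed.

- **Turning over:** one cassette already lay port-up; three were upside down. I flipped those by tipping each on the carousel rim until it stood on its long side, then pushing it over.
- **Setback:** on the first flip, pressing the cassette down over the rim turned it only about 30° and it slid in the grip. I re-gripped it and let it fall upright from the rim; the other two went by that release alone.
- **Cassettes:** in the last wrist view all four tops were at 36.7–37.0 mm (37 expected), within about 1.7 mm of the pocket centres, and the tilt was within measurement noise.
- **Collar:** the grip bar turned about 0.78–0.79 rad from the open mark, and the striped claw points at the locked mark.
- **Bystanders:** the bottle, the vial and the yellow look-alikes look unmoved in the scene image, and the gripper is clear.

Wrist views from opposite sides disagreed by about 2–3 mm on the carousel axis, so I used their average. I noticed no cassette being knocked aside and no slackening of the grip.

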